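# Turn the spindle parts over from strip-down rail to set-up carrier, last off first on

### The job

The guide-ring set stands on the wooden strip-down rail in the order it came off the spindle, first off at the end with the hanging eye. Move all four parts onto the steel set-up carrier in the order they go back on, last off first: the part farthest from the eye goes on the pin next to the carrier's handle, and so on along the row, so that the part nearest the eye ends on the pin farthest from the handle. Lower each one fully home on its pin, lying flat, without dropping it.

Things in the scene. Friction and masses are not known exactly. Their poses are not given: they have to be found in the camera images.
- strip_rail: wooden strip-down rail, fixed: board 298 x 72 mm, 22 mm thick, with four upright dowels in a row and a steel hanging eye (wire loop) out of one end. Origin: middle of its underside, on the table; x along the board towards the eye end, z up. Dowels at x = +114, +38, -38, -114 mm, y = 0; parts rest on its top, z = 22 mm. The eye reaches x = 178 mm.
- carrier: steel set-up carrier, fixed: dark tray 298 x 72 mm, four bright pins in a row, empty at first, a black bail handle at one end. Origin: middle of its footprint, on the table; x along it towards the handle. Pins at x = +114, +38, -38, -114 mm, y = 0; top at z = 16 mm, handle to 43 mm. Behind it the power feeder's head overhangs the table from world x = 0.69, y > -0.03 m: keep clear.
- ring_tall: the tallest plain ground-steel spacer ring: outside diameter 60 mm, 30 mm high, bore for a 30 mm spindle. It lies flat over one of the rail's dowels at the start. Origin: centre of its underside; z is its axis, up. Pick it from above across the rim, with the fingers closing across the board, not along the row.
- ring_mid: the middle plain ground-steel spacer ring: outside diameter 60 mm, 20 mm high, bore for a 30 mm spindle. It lies flat over one of the rail's dowels at the start. Origin: centre of its underside; z is its axis, up. Pick it from above across the rim, with the fingers closing across the board, not along the row.
- ring_thin: the thinnest and smallest plain ground-steel spacer ring: outside diameter 50 mm, 10 mm high, bore for a 30 mm spindle. It lies flat over one of the rail's dowels at the start. Origin: centre of its underside; z is its axis, up. Pick it from above across the rim, with the fingers closing across the board, not along the row.
- bearing: the ball-bearing guide ring, pale steel with a red seal: outside diameter 62 mm, 16 mm high, bore for a 30 mm spindle. It lies flat over one of the rail's dowels at the start. Origin: centre of its underside; z is its axis, up. Pick it from above across the rim, with the fingers closing across the board, not along the row.
- dowel_ring_tall: the rail's dowel on which ring_tall stands at the start: fixed, 16 mm diameter, 36 mm high with a rounded nose (the carrier's pins have the same size). Origin: foot of the dowel on the board's top. It stays in place and shows where ring_tall stood in the row.
- dowel_ring_mid: the rail's dowel on which ring_mid stands at the start: fixed, 16 mm diameter, 36 mm high with a rounded nose (the carrier's pins have the same size). Origin: foot of the dowel on the board's top. It stays in place and shows where ring_mid stood in the row.
- dowel_ring_thin: the rail's dowel on which ring_thin stands at the start: fixed, 16 mm diameter, 36 mm high with a rounded nose (the carrier's pins have the same size). Origin: foot of the dowel on the board's top. It stays in place and shows where ring_thin stood in the row.
- dowel_bearing: the rail's dowel on which bearing stands at the start: fixed, 16 mm diameter, 36 mm high with a rounded nose (the carrier's pins have the same size). Origin: foot of the dowel on the board's top. It stays in place and shows where bearing stood in the row.
There are look-alikes about, which are no part of the job. Several things have the shape of the ring_thin; the one meant has the colours described above.

How it is judged:
By the outcome, as a careful person would: the job done as asked, in the order asked, and still so for the second after the job is handed in, with the robot touching nothing.
It also fails if it takes over 106 s, if anything falls off the work surface, if the arm or the gripper's body presses on something with over 40 N, if the wrist force passes 120 N, or if a joint passes its speed limit or range.

### The arm

A 6-joint arm with a two-finger parallel gripper is mounted at the origin on a cart in front of the work surface, level with it; the furniture and walls round the work are solid. World frame = base frame: x ahead of the robot, y to its left, z up, the work surface at z = 0. Lengths are in m, angles in rad, forces in N, time in s.
With the tool pointing down it reaches from about 0.225 to 0.875 m from the base axis. Payload 3.4 kg.
Tool frame: the origin (TCP) lies at the very end of the fingers, on their centre line; the grasp point (between the pads) lies behind it (manip.grasp_offset is the z of the grasp point in the tool frame, in m); z points along the fingers, y is the line along which they close (so a half turn about z gives the same grasp; the last joint's range is limited). The gripper opens to 85 mm and grips with 20 to 120 N. Pads are 22 mm wide; open, the fingers measure 114 mm over their backs; the gripper's body (76 mm by 85 mm) begins 54 mm behind the grasp point. The pads swing forward as they close: fully open they stand 13 mm farther back than shut.
Start: joints at [-1.374, 0.276, 1.505, -0, 1.361, -0.121], TCP at [0.18, -0.546, 0.231] pointing down, gripper open.
Joint ranges: [-2.89, 2.89], [-0.75, 2.08], [0.22, 2.7], [-1.18, 4.32], [0.11, 2.71], [-2.7, 2.7]. Speed limits (rad/s): [2.57, 2.57, 3.14, 3.14, 3.14, 3.14].

### API

Orientations are given as a unit quaternion [w, x, y, z].
In Python, from rig import manip gives the robot as it stands.
- The arm moves only by the shell command python3 -m pendant 'ROWS' [FORCE]. ROWS is JSON, a list of rows, each an object of numbers: "dx", "dy", "dz": the shift along the tool's x, y, z in m; "rx", "ry", "rz": the turn, a rotation vector about the tool's x, y, z in degrees; "hand": the finger opening in m, from 0 to 0.0854. In form: [{"dx": .., "dy": .., "dz": .., "rx": .., "ry": .., "rz": .., "hand": ..}, ...]. A call has 1 to 12 rows; each row shifts and turns the commanded pose from where the row before left it, along the tool's axes as they then stand; what a row does not reach is not made up. A row lasts 1/12 s, in which the tool goes at most 41.7 mm and 7.16 degrees, less where a joint would pass 70% of its speed; a pose out of reach is approached as far as the arm can. A call is refused whole if a number of a shift passes 0.0417 or a number of a turn 7.16, either way. A call with a gripper value outside its range is refused whole. The fingers move at their own pace and stop on an object; FORCE is the grip in N (left out, the last holds). Time passes only in rows, so rows that do not move let the fingers close. It gives the time, the measured TCP pose, the force, the opening and the grip force at its end, in the units of the state.
- manip.get_state(): the state, without advancing time (a new reading comes with each control period).
- manip.get_image(name): name is "side" or "top"; returns a dict with "frame" (420x560x3 uint8, red, green, blue), "fx", "fy", "cx", "cy" (pixels), "position" and "attitude" of the camera in the world. Camera axes: x right, y up, looking along -z (the intrinsics and any distortion apply to the point x, -y, -z); pixel columns grow to the right and rows downward; lengths in m; the calibration is good to about 2 mm. A picture is of the moment at which its call begins. There is no depth.
- manip.sign_off(): hands the job in; it is judged then, once.
The state is a dict: "clock": time; "qpos": joint angles; "qd": joint speeds; "effort": joint torques, N m; "position": TCP position; "ee_rot": TCP orientation; "contact_force": force on the tool from outside, world axes, zero at the start; "moment": the same for the moment, N m; "width": finger opening in m; "gripper_force": force on a finger pad.
Only numpy, scipy, OpenCV 4.12 (cv2) and the standard library are available. Lean on these libraries where they do the work, as an engineer would, in place of code of your own. Each camera call takes 0.05 s, during which the arm holds its last target. There are 200 camera calls.

## Working session

There is one attempt and no reset: what is moved stays moved. The work goes in short steps, Python scripts to look and compute and a shell command to move; the robot and the scene stay as the last step left them, time stands still between calls to the robot, and variables do not carry over. Pictures are saved under pics/ and viewed, at most 14 in all, crops included, and the job is handed in when it is done.

```bash
mkdir -p pics; ls; python3 - <<'E'
from rig import manip
import cv2
print(manip.get_state(), manip.grasp_offset)
for n in("top","side"):
    d=manip.get_image(n); cv2.imwrite(f"pics/{n}0.png",d["frame"][:,:,::-1]); print({k:v for k,v in d.items() if k!="frame"})
E
```

```text
pics
{'clock': 0.0, 'qpos': array([-1.37400447e+00,  2.76552064e-01,  1.50615402e+00, -1.11685862e-05,
        1.36069121e+00, -1.20976453e-01]), 'qd': array([-2.96688351e-04,  1.24637546e-03, -9.71101581e-04, -2.08212027e-04,
       -4.41689683e-05,  2.76365536e-04]), 'effort': array([ 2.10095241e-03, -4.16772330e+01, -2.45806861e+01, -2.57083066e-04,
        1.09217656e-02,  1.87600796e-05]), 'position': array([ 0.17955469, -0.54567728,  0.23045587]), 'ee_rot': array([-9.01462985e-04,  9.87403856e-01,  1.58217608e-01, -3.96531312e-05]), 'contact_force': array([-0.82565074,  0.70606216,  1.07897108]), 'moment': array([ 0.0036431 , -0.02304615, -0.04696543]), 'gripper_force': 0.0, 'width': 0.0853010357767067} -0.0187
{'fx': 480.0444318477163, 'fy': 480.0444318477163, 'cx': 263.98270599340333, 'cy': 212.32624593774216, 'position': array([ 0.47067627, -0.08528233,  1.11350419]), 'attitude': array([ 0.71599954,  0.02906769, -0.01729724, -0.69728082])}
{'fx': 493.60724478160864, 'fy': 493.60724478160864, 'cx': 280.9081093373814, 'cy': 211.99157066576652, 'position': array([ 0.06948598, -0.93441417,  0.59536448]), 'attitude': array([ 0.83249206,  0.497537  , -0.11397219, -0.21546286])}
```

View pics/top0.png

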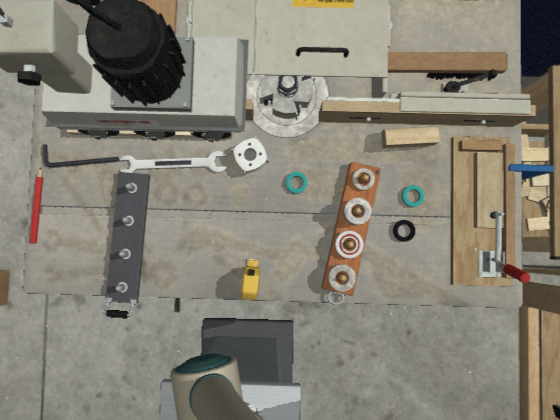

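View pics/side0.png

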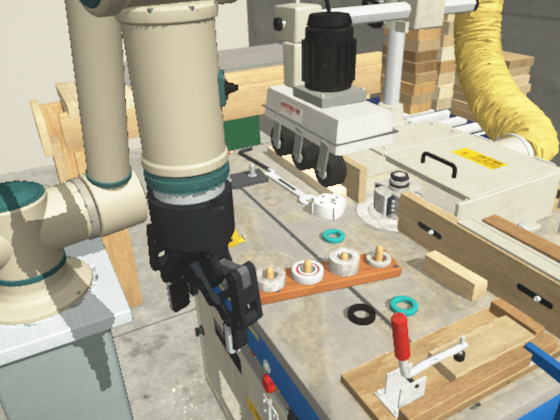

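```bash
python3 - <<'E'
import cv2,numpy as np
t=cv2.imread("pics/top0.png");s=cv2.imread("pics/side0.png")
a=cv2.resize(t[160:310,320:390],None,fx=4,fy=4,interpolation=2)
b=cv2.resize(t[165:325,95:160],None,fx=3.75,fy=3.75,interpolation=2)
c=np.zeros((600,800,3),np.uint8);c[:600,:280]=a;c[:600,290:290+b.shape[1]]=b[:600]
d=cv2.resize(s[235:300,250:410],(255,104));c[:104,540:795]=d
cv2.imwrite("pics/c1.png",c)
cv2.imwrite("pics/c2.png",cv2.resize(s[150:305,210:410],(800,600),interpolation=2))
E
```

```text
(no output)
```

View pics/c1.png

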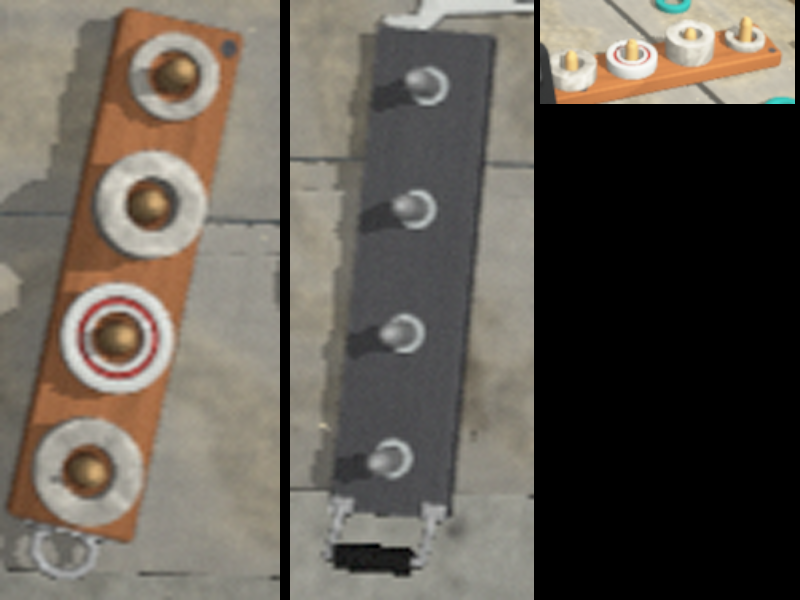

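View pics/c2.png

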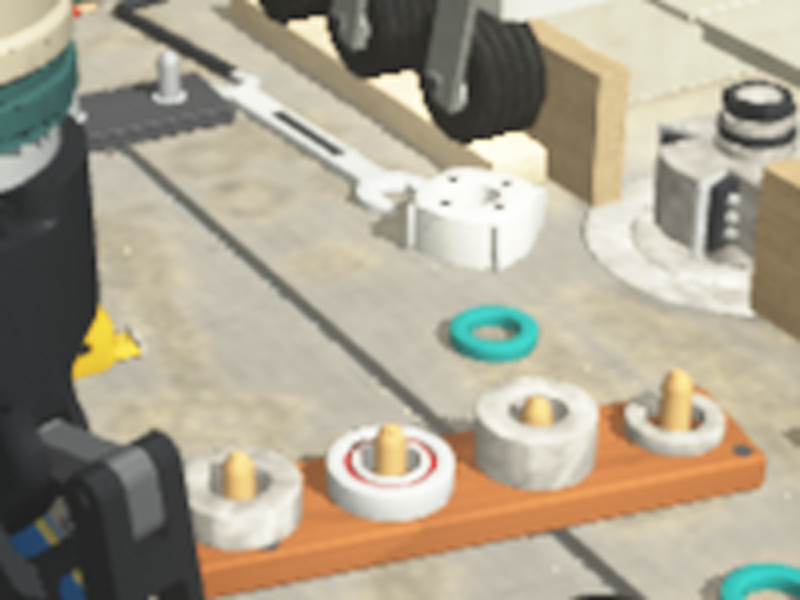

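```bash
cat >h.py <<'E'
import numpy as np,cv2
from scipy.spatial.transform import Rotation as R
C={"top":(480.044,263.983,212.326,[0.47067627,-0.08528233,1.11350419],[0.71599954,0.02906769,-0.01729724,-0.69728082]),
"side":(493.607,280.908,211.992,[0.06948598,-0.93441417,0.59536448],[0.83249206,0.497537,-0.11397219,-0.21546286])}
def ray(n,u,v):
    f,cx,cy,p,q=C[n]; d=R.from_quat(np.roll(q,-1)).apply([(u-cx)/f,-(v-cy)/f,-1]); return np.array(p),d/np.linalg.norm(d)
def plane(n,u,v,z):
    p,d=ray(n,u,v); return p+d*(z-p[2])/d[2]
def tri(a,b):
    p,d=ray("top",*a);q,e=ray("side",*b)
    s=np.linalg.lstsq(np.c_[d,-e],q-p,rcond=None)[0]; x=p+s[0]*d;y=q+s[1]*e
    return (x+y)/2,np.linalg.norm(x-y)
def proj(n,X):
    f,cx,cy,p,q=C[n]; c=R.from_quat(np.roll(q,-1)).inv().apply(np.array(X)-p); return cx-f*c[0]/c[2],cy+f*c[1]/c[2]
E
python3 - <<'E'
from h import *
np.set_printoptions(precision=4,suppress=True)
t=cv2.imread("pics/top0.png");h=cv2.cvtColor(t,cv2.COLOR_BGR2HSV)
sideE=[(243,485),(391,464),(538,410),(675,418)];tipS=[(240,456),(391,428),(539,400),(678,374)]
S=lambda p:(210+p[0]/4-.5,150+p[1]/3.871-.5)
cs=[(342,278),(349,244),(358,211),(364,179)]
rail=cv2.fillPoly(np.zeros(t.shape[:2],np.uint8),[np.array([[350,163],[381,168],[353,296],[322,289]])],1)
br=((h[...,1]<75)&(h[...,2]>110)&(rail>0)).astype(np.uint8)
Pts=[]
for (u,v),e,tp,nm,hz in zip(cs,sideE,tipS,"mid bearing tall thin".split(),(.042,.038,.052,.032)):
    m=np.zeros_like(br);cv2.circle(m,(u,v),17,1,-1);m=m&br
    k=max(cv2.findContours(m,0,1)[0],key=cv2.contourArea);el=cv2.fitEllipse(k)
    x,r=tri(el[0],S(e)); Y=plane("top",*el[0],hz)
    print(nm,np.round(el[0],1),np.round(el[1],1),"tri",x,round(r,4),"plane",Y)
    Pts.append(Y)
Pts=np.array(Pts)
for tt,tp in zip([(88,470),(118,338),(151,204),(180,73)],tipS):
    print("tip",tri((320+tt[0]/4-.5,160+tt[1]/4-.5),S(tp)))
d=Pts[0]-Pts[3];print("rail yaw",np.degrees(np.arctan2(d[1],d[0])),np.hypot(*d[:2]))
pins=[plane("top",95+(a-290)/3.75-.5,165+b/3.75-.5,.016) for a,b in[(390,458),(402,333),(415,208),(428,86)]]
print(np.array(pins));d=pins[0]-pins[3];print("car yaw",np.degrees(np.arctan2(d[1],d[0])),np.hypot(*d[:2]))
print("pin4 base",tri((95+138/3.75-.5,165+86/3.75-.5),S((169,98))),"tip",tri((95+126/3.75-.5,165+79/3.75-.5),S((169,54))))
E
```

```text
mid [342.6 277.8] [26.4 29.1] tri [ 0.4006 -0.2443  0.043 ] 0.0005 plane [ 0.4003 -0.2443  0.042 ]
bearing [349.4 244.1] [26.7 29.4] tri [ 0.4746 -0.2584  0.0379] 0.001 plane [ 0.4751 -0.2587  0.038 ]
tall [357.9 210.9] [25.6 28.4] tri [ 0.5485 -0.2738  0.0542] 0.0002 plane [ 0.5486 -0.2741  0.052 ]
thin [363.3 178.6] [21.1 21.6] tri [ 0.6234 -0.2884  0.0325] 0.0006 plane [ 0.6237 -0.2887  0.032 ]
tip (array([ 0.4026, -0.2395,  0.0566]), np.float64(0.0006147023477691608))
tip (array([ 0.4756, -0.255 ,  0.0571]), np.float64(0.0009299950566564052))
tip (array([ 0.5496, -0.2718,  0.0587]), np.float64(0.0013466807707314945))
tip (array([ 0.6226, -0.2868,  0.0588]), np.float64(0.001799342394099405))
rail yaw 168.77391751804024 0.22780747598373016
[[0.3644 0.2548 0.016 ]
 [0.4403 0.251  0.016 ]
 [0.5168 0.2465 0.016 ]
 [0.5921 0.2419 0.016 ]]
car yaw 176.7573585197936 0.22810210770023118
pin4 base (array([0.5909, 0.2419, 0.0178]), np.float64(0.0024060212503831547)) tip (array([0.5911, 0.2383, 0.054 ]), np.float64(0.001950801089294557))
```

```bash
cat >to.py <<'E'
import sys,numpy as np
from scipy.spatial.transform import Rotation as R
from rig import manip
# usage: to.py x y z yaw(deg of tool x) ... several targets chained
s=manip.get_state();p=s["position"];r=R.from_quat(np.roll(s["ee_rot"],-1))
a=[float(v) for v in sys.argv[1:]]
for i in range(0,len(a),4):
    t=np.array(a[i:i+3]);rt=R.from_euler("z",a[i+3],degrees=True)*R.from_euler("x",180,degrees=True)
    d=t-p
    print("tool now",np.round(r.inv().apply(d)*1000,1),"| after turn",np.round(rt.inv().apply(d)*1000,1),"rot",np.round(np.degrees((r.inv()*rt).as_rotvec()),2))
    p,r=t,rt
print("F",np.round(s["contact_force"],1),"w",round(s["width"],4),"q",np.round(s["qpos"],2),"t",round(s["clock"],2))
E
python3 to.py .4003 -.2443 .14 -11.2 .4003 -.2443 .03 -11.2; python3 -m pendant '[{"rz":5.9},{"rz":5.9},{"rz":5.9},{"rz":5.9},{"rz":5.9}]' 30; python3 to.py .4003 -.2443 .14 -11.2
```

```text
tool now [ 303.8 -217.2   90.9] | after turn [ 158.  -338.6   90.5] rot [-1.000e-01  1.000e-02  2.941e+01]
tool now [  0.  -0. 110.] | after turn [  0.  -0. 110.] rot [0. 0. 0.]
F [ 0.6 -0.   0.1] w 0.0855 q [-1.37  0.28  1.51  0.    1.36 -0.12] t 0.1
tool now [ 303.8 -217.2   90.9] | after turn [ 158.  -338.6   90.5] rot [-1.000e-01  1.000e-02  2.941e+01]
F [ 0.6 -0.   0.1] w 0.0855 q [-1.37  0.28  1.51  0.    1.36 -0.12] t 0.1invalid input
```

```bash
python3 -m pendant '[{"dx":0,"dy":0,"dz":0,"rx":0,"ry":0,"rz":5.9,"hand":0.085},{"dx":0,"dy":0,"dz":0,"rx":0,"ry":0,"rz":5.9,"hand":0.085},{"dx":0,"dy":0,"dz":0,"rx":0,"ry":0,"rz":5.9,"hand":0.085},{"dx":0,"dy":0,"dz":0,"rx":0,"ry":0,"rz":5.9,"hand":0.085},{"dx":0,"dy":0,"dz":0,"rx":0,"ry":0,"rz":5.9,"hand":0.085}]' 30; python3 to.py .4003 -.2443 .14 -11.2
```

```text
clock: 0.52
position: [0.1796, -0.5459, 0.2308]
ee_rot: [-0.0, 0.995, -0.101, -0.0]
contact_force: [0.3, 0.6, 0.3]
width: 0.0847
gripper_force: 0.0
tool now [ 155.7 -339.7   91.1] | after turn [ 157.9 -338.7   90.8] rot [-0.06  0.02 -0.39]
F [0.3 0.6 0.3] w 0.0847 q [-1.37  0.28  1.51  0.    1.36  0.4 ] t 0.52
```

```bash
python3 -m pendant '[{"dx":0.0142,"dy":-0.0308,"dz":0.0082,"hand":0.085},{"dx":0.0142,"dy":-0.0308,"dz":0.0082,"hand":0.085},{"dx":0.0142,"dy":-0.0308,"dz":0.0082,"hand":0.085},{"dx":0.0142,"dy":-0.0308,"dz":0.0082,"hand":0.085},{"dx":0.0142,"dy":-0.0308,"dz":0.0082,"hand":0.085},{"dx":0.0142,"dy":-0.0308,"dz":0.0082,"hand":0.085},{"dx":0.0142,"dy":-0.0308,"dz":0.0082,"hand":0.085},{"dx":0.0142,"dy":-0.0308,"dz":0.0082,"hand":0.085},{"dx":0.0142,"dy":-0.0308,"dz":0.0082,"hand":0.085},{"dx":0.0142,"dy":-0.0308,"dz":0.0082,"hand":0.085},{"dx":0.0142,"dy":-0.0308,"dz":0.0082,"hand":0.085}]'; python3 to.py .4003 -.2443 .14 -11.2
```

```text
tool now [ 155.7 -339.7   91.1] | after turn [ 157.9 -338.7   90.8] rot [-0.06  0.02 -0.39]
F [0.3 0.6 0.3] w 0.0847 q [-1.37  0.28  1.51  0.    1.36  0.4 ] t 0.52invalid input
```

```bash
python3 -m pendant '[{"dx":0.0142,"dy":-0.0308,"dz":0.0082,"rx":0,"ry":0,"rz":0,"hand":0.085},{"dx":0.0142,"dy":-0.0308,"dz":0.0082,"rx":0,"ry":0,"rz":0,"hand":0.085},{"dx":0.0142,"dy":-0.0308,"dz":0.0082,"rx":0,"ry":0,"rz":0,"hand":0.085},{"dx":0.0142,"dy":-0.0308,"dz":0.0082,"rx":0,"ry":0,"rz":0,"hand":0.085},{"dx":0.0142,"dy":-0.0308,"dz":0.0082,"rx":0,"ry":0,"rz":0,"hand":0.085},{"dx":0.0142,"dy":-0.0308,"dz":0.0082,"rx":0,"ry":0,"rz":0,"hand":0.085},{"dx":0.0142,"dy":-0.0308,"dz":0.0082,"rx":0,"ry":0,"rz":0,"hand":0.085},{"dx":0.0142,"dy":-0.0308,"dz":0.0082,"rx":0,"ry":0,"rz":0,"hand":0.085},{"dx":0.0142,"dy":-0.0308,"dz":0.0082,"rx":0,"ry":0,"rz":0,"hand":0.085},{"dx":0.0142,"dy":-0.0308,"dz":0.0082,"rx":0,"ry":0,"rz":0,"hand":0.085},{"dx":0.0142,"dy":-0.0308,"dz":0.0082,"rx":0,"ry":0,"rz":0,"hand":0.085},{"dx":0,"dy":0,"dz":0,"rx":0,"ry":0,"rz":0,"hand":0.085}]'; python3 to.py .4003 -.2443 .14 -11.2
```

```text
clock: 1.52
position: [0.4004, -0.239, 0.1394]
ee_rot: [-0.003, 0.995, -0.096, -0.001]
contact_force: [1.0, -0.2, 0.1]
width: 0.0851
gripper_force: 0.0
tool now [ 0.9  5.2 -0.6] | after turn [ 0.9  5.2 -0.6] rot [-0.29  0.13  0.17]
F [ 1.  -0.2  0.1] w 0.0851 q [-0.69  0.19  1.87  0.    1.09  1.07] t 1.52
```

```bash
python3 -m pendant '[{"dx":0.0009,"dy":0.0052,"dz":0.025,"rx":0,"ry":0,"rz":0,"hand":0.085},{"dx":0,"dy":0,"dz":0.030,"rx":0,"ry":0,"rz":0,"hand":0.085},{"dx":0,"dy":0,"dz":0.030,"rx":0,"ry":0,"rz":0,"hand":0.085},{"dx":0,"dy":0,"dz":0.015,"rx":0,"ry":0,"rz":0,"hand":0.085},{"dx":0,"dy":0,"dz":0,"rx":0,"ry":0,"rz":0,"hand":0.085},{"dx":0,"dy":0,"dz":0,"rx":0,"ry":0,"rz":0,"hand":0.085}]'; python3 to.py .4003 -.2443 .026 -11.2
python3 -c "
from rig import manip;import cv2
f=manip.get_image('side')['frame'][:,:,::-1];cv2.imwrite('pics/s1.png',cv2.resize(f[150:350,160:430],(800,593)))"
```

```text
clock: 2.02
position: [0.3984, -0.2499, 0.0406]
ee_rot: [-0.001, 0.995, -0.099, -0.001]
contact_force: [0.9, -0.5, -0.2]
width: 0.0849
gripper_force: 0.0
tool now [ 0.8 -5.8 14.6] | after turn [ 0.8 -5.9 14.6] rot [-0.05  0.11 -0.11]
F [ 0.9 -0.5 -0.2] w 0.0849 q [-0.71  0.32  2.   -0.    0.83  1.06] t 2.02
```

View pics/s1.png

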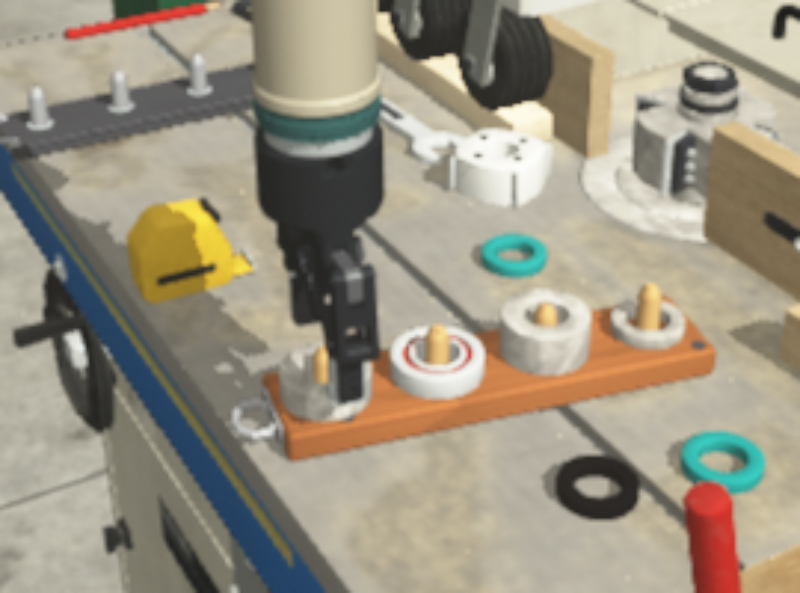

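```bash
python3 -m pendant '[{"dx":0.0008,"dy":-0.0058,"dz":0.0145,"rx":0,"ry":0,"rz":0,"hand":0.085},{"dx":0,"dy":0,"dz":0,"rx":0,"ry":0,"rz":0,"hand":0.085},{"dx":0,"dy":0,"dz":0,"rx":0,"ry":0,"rz":0,"hand":0.05},{"dx":0,"dy":0,"dz":0,"rx":0,"ry":0,"rz":0,"hand":0.05},{"dx":0,"dy":0,"dz":0,"rx":0,"ry":0,"rz":0,"hand":0.05},{"dx":0,"dy":0,"dz":0,"rx":0,"ry":0,"rz":0,"hand":0.05}]' 30; python3 to.py .4003 -.2443 .026 -11.2
python3 - <<'E'
from h import *
S=lambda a,b:(160+a/2.963-.5,150+b/2.965-.5)
for n,z in((S(39,127),.016),(S(121,109),.016),(S(200,92),.016),(S(38,92),.052),(S(120,76),.052),(S(199,57),.052)): print(np.round(plane("side",*n,z),4))
E
```

```text
clock: 2.57
position: [0.4017, -0.245, 0.0282]
ee_rot: [0.001, 0.995, -0.098, 0.001]
contact_force: [-0.4, 1.1, 5.0]
width: 0.0583
gripper_force: 31.3
tool now [-1.5 -0.4  2.2] | after turn [-1.5 -0.4  2.2] rot [ 0.07 -0.13 -0.1 ]
F [-0.4  1.1  5. ] w 0.0583 q [-0.7   0.34  2.01  0.    0.79  1.07] t 2.57
[0.361  0.2535 0.016 ]
[0.4382 0.2506 0.016 ]
[0.5155 0.247  0.016 ]
[0.3635 0.2489 0.052 ]
[0.4385 0.2435 0.052 ]
[0.5169 0.2458 0.052 ]
```

```bash
python3 -m pendant '[{"dx":0,"dy":0,"dz":0,"rx":0,"ry":0,"rz":0,"hand":0.05},{"dx":0,"dy":0,"dz":-0.01,"rx":0,"ry":0,"rz":0,"hand":0.05},{"dx":0,"dy":0,"dz":-0.02,"rx":0,"ry":0,"rz":0,"hand":0.05},{"dx":0,"dy":0,"dz":-0.03,"rx":0,"ry":0,"rz":0,"hand":0.05},{"dx":0,"dy":0,"dz":-0.03,"rx":0,"ry":0,"rz":0,"hand":0.05},{"dx":0,"dy":0,"dz":-0.02,"rx":0,"ry":0,"rz":0,"hand":0.05},{"dx":0,"dy":0,"dz":0,"rx":0,"ry":0,"rz":0,"hand":0.05},{"dx":0,"dy":0,"dz":0,"rx":0,"ry":0,"rz":0,"hand":0.05}]' 45; python3 to.py .5921 .2425 .14 -3.2
```

```text
clock: 3.23
position: [0.4016, -0.245, 0.1382]
ee_rot: [0.001, 0.995, -0.098, 0.002]
contact_force: [0.4, 0.0, -1.4]
width: 0.0578
gripper_force: 48.9
tool now [  91.4 -515.4   -2.6] | after turn [ 163.  -497.4   -1.8] rot [ 0.13 -0.19 -8.09]
F [ 0.4  0.  -1.4] w 0.0578 q [-0.7   0.19  1.87 -0.    1.08  1.07] t 3.23
```

```bash
python3 -m pendant '[{"dx":0,"dy":0,"dz":0,"rx":0,"ry":0,"rz":-4.05,"hand":0.05},{"dx":0,"dy":0,"dz":0,"rx":0,"ry":0,"rz":-4.05,"hand":0.05},{"dx":0.0125,"dy":-0.0382,"dz":0,"rx":0,"ry":0,"rz":0,"hand":0.05},{"dx":0.0125,"dy":-0.0382,"dz":0,"rx":0,"ry":0,"rz":0,"hand":0.05},{"dx":0.0125,"dy":-0.0382,"dz":0,"rx":0,"ry":0,"rz":0,"hand":0.05},{"dx":0.0125,"dy":-0.0382,"dz":0,"rx":0,"ry":0,"rz":0,"hand":0.05},{"dx":0.0125,"dy":-0.0382,"dz":0,"rx":0,"ry":0,"rz":0,"hand":0.05},{"dx":0.0125,"dy":-0.0382,"dz":0,"rx":0,"ry":0,"rz":0,"hand":0.05},{"dx":0.0125,"dy":-0.0382,"dz":0,"rx":0,"ry":0,"rz":0,"hand":0.05},{"dx":0.0125,"dy":-0.0382,"dz":0,"rx":0,"ry":0,"rz":0,"hand":0.05},{"dx":0.0125,"dy":-0.0382,"dz":0,"rx":0,"ry":0,"rz":0,"hand":0.05},{"dx":0,"dy":0,"dz":0,"rx":0,"ry":0,"rz":0,"hand":0.05}]'; python3 to.py .5936 .2425 .14 -3.2
```

```text
clock: 4.23
position: [0.5342, 0.0991, 0.1351]
ee_rot: [-0.002, 1.0, -0.025, 0.0]
contact_force: [0.3, -0.5, -0.7]
width: 0.0576
gripper_force: 49.0
tool now [  52.  -146.2   -4.3] | after turn [  51.3 -146.5   -4.9] rot [-0.24 -0.03  0.29]
F [ 0.3 -0.5 -0.7] w 0.0576 q [0.05 0.3  1.72 0.   1.12 1.67] t 4.23
```

```bash
python3 -m pendant '[{"dx":0.0125,"dy":-0.0355,"dz":0,"rx":0,"ry":0,"rz":0,"hand":0.05},{"dx":0.0125,"dy":-0.0355,"dz":0,"rx":0,"ry":0,"rz":0,"hand":0.05},{"dx":0.0125,"dy":-0.0355,"dz":0,"rx":0,"ry":0,"rz":0,"hand":0.05},{"dx":0.0125,"dy":-0.0355,"dz":0,"rx":0,"ry":0,"rz":0,"hand":0.05},{"dx":0,"dy":0,"dz":0,"rx":0,"ry":0,"rz":0,"hand":0.05},{"dx":0,"dy":0,"dz":0,"rx":0,"ry":0,"rz":0,"hand":0.05},{"dx":0,"dy":0,"dz":0,"rx":0,"ry":0,"rz":0,"hand":0.05}]'; python3 to.py .5936 .2425 .14 -3.2
python3 -c "
from rig import manip;import cv2,numpy as np
f=manip.get_image('side')['frame'][:,:,::-1];g=manip.get_image('top')['frame'][:,:,::-1]
cv2.imwrite('pics/s2.png',np.hstack([cv2.resize(f[120:320,170:370],(400,400)),cv2.resize(g[140:340,80:280],(400,400))]))"
```

```text
clock: 4.82
position: [0.5889, 0.2309, 0.1347]
ee_rot: [0.001, 1.0, -0.028, -0.002]
contact_force: [-1.2, -0.6, -1.6]
width: 0.058
gripper_force: 49.1
tool now [  4.1 -11.8  -5.3] | after turn [  4.1 -11.8  -5.3] rot [0.12 0.22 0.05]
F [-1.2 -0.6 -1.6] w 0.058 q [ 0.26  0.43  1.52 -0.    1.2   1.89] t 4.82
```

View pics/s2.png

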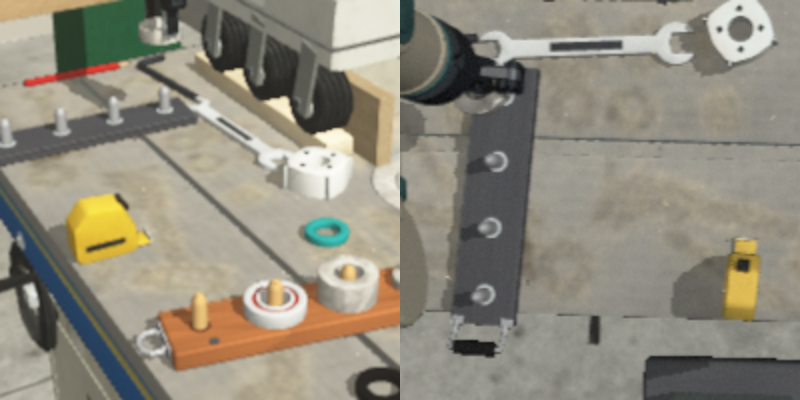

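```bash
python3 -m pendant '[{"dx":0.004,"dy":-0.0118,"dz":0,"rx":0,"ry":0,"rz":0,"hand":0.05},{"dx":0,"dy":0,"dz":0.03,"rx":0,"ry":0,"rz":0,"hand":0.05},{"dx":0,"dy":0,"dz":0.03,"rx":0,"ry":0,"rz":0,"hand":0.05},{"dx":0,"dy":0,"dz":0,"rx":0,"ry":0,"rz":0,"hand":0.05},{"dx":0,"dy":0,"dz":0,"rx":0,"ry":0,"rz":0,"hand":0.05}]'; python3 to.py .5936 .2425 .024 -3.2
```

```text
clock: 5.33
position: [0.5937, 0.2426, 0.0753]
ee_rot: [0.001, 1.0, -0.028, -0.002]
contact_force: [-0.1, -0.1, -0.7]
width: 0.0575
gripper_force: 49.2
tool now [ 0.1  0.  51.3] | after turn [-0.1  0.1 51.3] rot [ 0.07  0.22 -0.04]
F [-0.1 -0.1 -0.7] w 0.0575 q [0.28 0.49 1.57 0.   1.08 1.91] t 5.33
```

```bash
python3 -m pendant '[{"dx":0,"dy":0,"dz":0.015,"rx":0,"ry":0,"rz":0,"hand":0.05},{"dx":0,"dy":0,"dz":0.015,"rx":0,"ry":0,"rz":0,"hand":0.05},{"dx":0,"dy":0,"dz":0.012,"rx":0,"ry":0,"rz":0,"hand":0.05},{"dx":0,"dy":0,"dz":0.006,"rx":0,"ry":0,"rz":0,"hand":0.05},{"dx":0,"dy":0,"dz":0.002,"rx":0,"ry":0,"rz":0,"hand":0.05},{"dx":0,"dy":0,"dz":0.001,"rx":0,"ry":0,"rz":0,"hand":0.05},{"dx":0,"dy":0,"dz":0.0,"rx":0,"ry":0,"rz":0,"hand":0.05}]'; python3 to.py .5936 .2425 .022 -3.2
python3 -m pendant '[{"dx":0,"dy":0,"dz":0.001,"rx":0,"ry":0,"rz":0,"hand":0.05},{"dx":0,"dy":0,"dz":0.0,"rx":0,"ry":0,"rz":0,"hand":0.05}]'
```

```text
clock: 5.92
position: [0.5955, 0.2434, 0.0263]
ee_rot: [-0.0, 1.0, -0.028, 0.001]
contact_force: [-0.1, -0.3, -0.7]
width: 0.0575
gripper_force: 49.2
tool now [-1.9  1.   4.3] | after turn [-1.9  1.   4.3] rot [-0.02 -0.07  0.  ]
F [-0.1 -0.3 -0.7] w 0.0575 q [ 0.28  0.54  1.62 -0.    0.97  1.91] t 5.92
clock: 6.08
position: [0.5954, 0.2434, 0.0252]
ee_rot: [-0.0, 1.0, -0.028, 0.001]
contact_force: [0.3, 0.1, -1.0]
width: 0.0576
gripper_force: 49.2
```

```bash
for i in 1 2; do python3 -m pendant '[{"dx":0,"dy":0,"dz":0.0012,"rx":0,"ry":0,"rz":0,"hand":0.05},{"dx":0,"dy":0,"dz":0.0,"rx":0,"ry":0,"rz":0,"hand":0.05},{"dx":0,"dy":0,"dz":0.0,"rx":0,"ry":0,"rz":0,"hand":0.05}]'|grep -E "pos|cont"; done
```

```text
position: [0.5949, 0.2432, 0.0235]
contact_force: [0.8, -0.2, -1.3]
position: [0.5951, 0.2433, 0.0224]
contact_force: [-1.0, 0.2, 1.7]
```

```bash
for i in 1 2; do python3 -m pendant '[{"dx":0,"dy":0,"dz":0.001,"rx":0,"ry":0,"rz":0,"hand":0.05},{"dx":0,"dy":0,"dz":0.0,"rx":0,"ry":0,"rz":0,"hand":0.05}]'|grep -E "pos|cont"; done
```

```text
position: [0.5951, 0.2433, 0.0224]
contact_force: [-1.1, -0.4, 5.9]
position: [0.5951, 0.2433, 0.0223]
contact_force: [-2.6, -1.0, 11.6]
```

```bash
python3 -m pendant '[{"dx":0,"dy":0,"dz":-0.001,"rx":0,"ry":0,"rz":0,"hand":0.05},{"dx":0,"dy":0,"dz":0,"rx":0,"ry":0,"rz":0,"hand":0.085},{"dx":0,"dy":0,"dz":0,"rx":0,"ry":0,"rz":0,"hand":0.085},{"dx":0,"dy":0,"dz":0,"rx":0,"ry":0,"rz":0,"hand":0.085},{"dx":0,"dy":0,"dz":0,"rx":0,"ry":0,"rz":0,"hand":0.085},{"dx":0,"dy":0,"dz":-0.02,"rx":0,"ry":0,"rz":0,"hand":0.085},{"dx":0,"dy":0,"dz":-0.03,"rx":0,"ry":0,"rz":0,"hand":0.085},{"dx":0,"dy":0,"dz":-0.03,"rx":0,"ry":0,"rz":0,"hand":0.085},{"dx":0,"dy":0,"dz":-0.03,"rx":0,"ry":0,"rz":0,"hand":0.085},{"dx":0,"dy":0,"dz":0,"rx":0,"ry":0,"rz":0,"hand":0.085}]'; python3 to.py .4751 -.2587 .12 -11.2
```

```text
clock: 7.75
position: [0.5989, 0.2444, 0.1376]
ee_rot: [-0.002, 1.0, -0.028, 0.006]
contact_force: [0.9, 1.0, 0.2]
width: 0.0846
gripper_force: 0.0
tool now [-95.8 509.3  14.6] | after turn [-23.7 517.6  17.6] rot [-0.27 -0.63  8.01]
F [0.9 1.  0.2] w 0.0846 q [ 0.28  0.44  1.5  -0.    1.2   1.91] t 7.75
```

```bash
python3 -m pendant '[{"dx":0,"dy":0,"dz":0,"rx":-0.1,"ry":-0.3,"rz":4,"hand":0.085},{"dx":0,"dy":0,"dz":0,"rx":-0.1,"ry":-0.3,"rz":4,"hand":0.085},{"dx":-0.0018,"dy":0.0398,"dz":0.0013,"rx":0,"ry":0,"rz":0,"hand":0.085},{"dx":-0.0018,"dy":0.0398,"dz":0.0013,"rx":0,"ry":0,"rz":0,"hand":0.085},{"dx":-0.0018,"dy":0.0398,"dz":0.0013,"rx":0,"ry":0,"rz":0,"hand":0.085},{"dx":-0.0018,"dy":0.0398,"dz":0.0013,"rx":0,"ry":0,"rz":0,"hand":0.085},{"dx":-0.0018,"dy":0.0398,"dz":0.0013,"rx":0,"ry":0,"rz":0,"hand":0.085},{"dx":-0.0018,"dy":0.0398,"dz":0.0013,"rx":0,"ry":0,"rz":0,"hand":0.085},{"dx":-0.0018,"dy":0.0398,"dz":0.0013,"rx":0,"ry":0,"rz":0,"hand":0.085},{"dx":-0.0018,"dy":0.0398,"dz":0.0013,"rx":0,"ry":0,"rz":0,"hand":0.085},{"dx":-0.0018,"dy":0.0398,"dz":0.0013,"rx":0,"ry":0,"rz":0,"hand":0.085},{"dx":-0.0018,"dy":0.0398,"dz":0.0013,"rx":0,"ry":0,"rz":0,"hand":0.085}]'; python3 -m pendant '[{"dx":-0.0018,"dy":0.0398,"dz":0,"rx":0,"ry":0,"rz":0,"hand":0.085},{"dx":-0.0018,"dy":0.0398,"dz":0,"rx":0,"ry":0,"rz":0,"hand":0.085},{"dx":-0.0018,"dy":0.0396,"dz":0,"rx":0,"ry":0,"rz":0,"hand":0.085},{"dx":0,"dy":0,"dz":0,"rx":0,"ry":0,"rz":0,"hand":0.085},{"dx":0,"dy":0,"dz":0,"rx":0,"ry":0,"rz":0,"hand":0.085},{"dx":0,"dy":0,"dz":0,"rx":0,"ry":0,"rz":0,"hand":0.085}]';python3 to.py .4751 -.2587 .12 -11.2 .4751 -.2587 .03 -11.2
python3 -c "
from rig import manip;import cv2,numpy as np
f=manip.get_image('side')['frame'][:,:,::-1];g=manip.get_image('top')['frame'][:,:,::-1]
cv2.imwrite('pics/s3.png',np.hstack([cv2.resize(f[140:310,160:400],(565,400)),cv2.resize(g[160:320,90:180],(225,400))]))"
```

```text
clock: 8.75
position: [0.499, -0.1454, 0.1196]
ee_rot: [0.002, 0.995, -0.097, -0.005]
contact_force: [0.7, -0.5, -0.3]
width: 0.0851
gripper_force: 0.0
clock: 9.25
position: [0.471, -0.2591, 0.12]
ee_rot: [0.001, 0.995, -0.098, -0.006]
contact_force: [-0.2, -0.0, -0.8]
width: 0.085
gripper_force: 0.0
tool now [ 3.9 -1.2 -0. ] | after turn [ 3.9 -1.2  0. ] rot [ 0.17  0.65 -0.06]
tool now [ 0. -0. 90.] | after turn [ 0. -0. 90.] rot [0. 0. 0.]
F [-0.2 -0.  -0.8] w 0.085 q [-0.63  0.31  1.75 -0.01  1.09  1.14] t 9.25
```

View pics/s3.png

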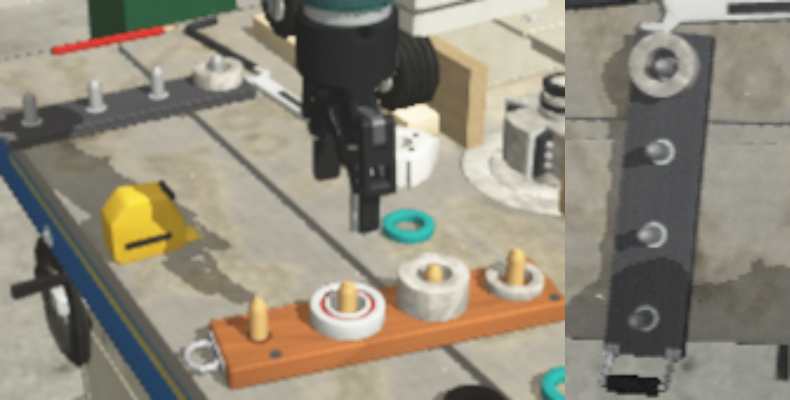

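```bash
python3 -m pendant '[{"dx":0.004,"dy":-0.0012,"dz":0.02,"rx":0,"ry":0.5,"rz":0,"hand":0.085},{"dx":0,"dy":0,"dz":0.03,"rx":0,"ry":0,"rz":0,"hand":0.085},{"dx":0,"dy":0,"dz":0.02,"rx":0,"ry":0,"rz":0,"hand":0.085},{"dx":0,"dy":0,"dz":0,"rx":0,"ry":0,"rz":0,"hand":0.085},{"dx":0,"dy":0,"dz":0,"rx":0,"ry":0,"rz":0,"hand":0.085}]'; python3 to.py .4751 -.2587 .03 -11.2
```

```text
clock: 9.77
position: [0.475, -0.2576, 0.0499]
ee_rot: [0.001, 0.995, -0.096, -0.002]
contact_force: [0.5, 0.4, 0.2]
width: 0.0852
gripper_force: 0.0
tool now [ 0.4  1.  19.9] | after turn [ 0.3  1.1 19.9] rot [0.17 0.22 0.13]
F [0.5 0.4 0.2] w 0.0852 q [-0.62  0.39  1.84 -0.01  0.92  1.14] t 9.77
```

```bash
python3 -m pendant '[{"dx":0,"dy":0.001,"dz":0.02,"rx":0,"ry":0.2,"rz":0,"hand":0.085},{"dx":0,"dy":0,"dz":0,"rx":0,"ry":0,"rz":0,"hand":0.085},{"dx":0,"dy":0,"dz":0,"rx":0,"ry":0,"rz":0,"hand":0.05},{"dx":0,"dy":0,"dz":0,"rx":0,"ry":0,"rz":0,"hand":0.05},{"dx":0,"dy":0,"dz":0,"rx":0,"ry":0,"rz":0,"hand":0.05},{"dx":0,"dy":0,"dz":0,"rx":0,"ry":0,"rz":0,"hand":0.05}]' 45; python3 -m pendant '[{"dx":0,"dy":0,"dz":0,"rx":0,"ry":0,"rz":0,"hand":0.05},{"dx":0,"dy":0,"dz":-0.01,"rx":0,"ry":0,"rz":0,"hand":0.05},{"dx":0,"dy":0,"dz":-0.02,"rx":0,"ry":0,"rz":0,"hand":0.05},{"dx":0,"dy":0,"dz":-0.03,"rx":0,"ry":0,"rz":0,"hand":0.05},{"dx":0,"dy":0,"dz":-0.03,"rx":0,"ry":0,"rz":0,"hand":0.05},{"dx":0,"dy":0,"dz":-0.01,"rx":0,"ry":0,"rz":0,"hand":0.05},{"dx":0,"dy":0,"dz":0,"rx":0,"ry":0,"rz":0,"hand":0.05},{"dx":0,"dy":0,"dz":0,"rx":0,"ry":0,"rz":0,"hand":0.05}]'; python3 to.py .5165 .2465 .12 -3.2
```

```text
clock: 10.27
position: [0.4768, -0.2609, 0.0348]
ee_rot: [0.003, 0.995, -0.098, 0.003]
contact_force: [-2.5, 3.4, 19.2]
width: 0.0501
gripper_force: 9.5
clock: 10.93
position: [0.4751, -0.2601, 0.1313]
ee_rot: [0.003, 0.995, -0.097, 0.002]
contact_force: [-0.3, 0.3, -0.2]
width: 0.0504
gripper_force: 0.0
tool now [ -57.7 -505.1    8.6] | after turn [  13.1 -508.1   11.3] rot [ 0.3  -0.19 -7.99]
F [-0.3  0.3 -0.2] w 0.0504 q [-0.63  0.3   1.74 -0.    1.1   1.14] t 10.93
```

```bash
python3 -c "
from rig import manip;import cv2,numpy as np
f=manip.get_image('side')['frame'][:,:,::-1]
cv2.imwrite('pics/s4.png',cv2.resize(f[180:310,230:420],(800,547)))"
```

```text
(no output)
```

View pics/s4.png

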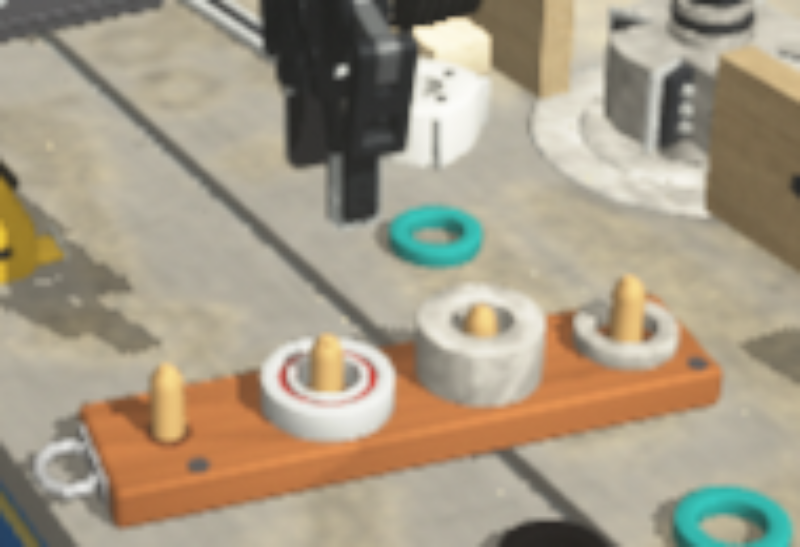

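```bash
python3 -m pendant '[{"dx":0,"dy":-0.0014,"dz":0,"rx":0.3,"ry":-0.2,"rz":0,"hand":0.085},{"dx":0,"dy":0,"dz":0.013,"rx":0,"ry":0,"rz":0,"hand":0.085},{"dx":0,"dy":0,"dz":0.03,"rx":0,"ry":0,"rz":0,"hand":0.085},{"dx":0,"dy":0,"dz":0.03,"rx":0,"ry":0,"rz":0,"hand":0.085},{"dx":0,"dy":0,"dz":0.02,"rx":0,"ry":0,"rz":0,"hand":0.085},{"dx":0,"dy":0,"dz":0.01,"rx":0,"ry":0,"rz":0,"hand":0.085},{"dx":0,"dy":0,"dz":0,"rx":0,"ry":0,"rz":0,"hand":0.085},{"dx":0,"dy":0,"dz":0,"rx":0,"ry":0,"rz":0,"hand":0.085},{"dx":0,"dy":0,"dz":0,"rx":0,"ry":0,"rz":0,"hand":0.085}]'; python3 to.py .4751 -.2587 .018 -11.2
```

```text
clock: 11.73
position: [0.4759, -0.2591, 0.0283]
ee_rot: [-0.0, 0.995, -0.098, 0.0]
contact_force: [1.0, -0.0, 0.7]
width: 0.0852
gripper_force: 0.0
tool now [-0.8 -0.3 10.3] | after turn [-0.8 -0.3 10.3] rot [-0.02  0.    0.01]
F [ 1.  -0.   0.7] w 0.0852 q [-0.63  0.42  1.86  0.    0.86  1.14] t 11.73
```

```bash
python3 -m pendant '[{"dx":-0.0006,"dy":0,"dz":0.0095,"rx":0,"ry":0,"rz":0,"hand":0.085},{"dx":0,"dy":0,"dz":0,"rx":0,"ry":0,"rz":0,"hand":0.085},{"dx":0,"dy":0,"dz":0,"rx":0,"ry":0,"rz":0,"hand":0.05},{"dx":0,"dy":0,"dz":0,"rx":0,"ry":0,"rz":0,"hand":0.05},{"dx":0,"dy":0,"dz":0,"rx":0,"ry":0,"rz":0,"hand":0.05},{"dx":0,"dy":0,"dz":0,"rx":0,"ry":0,"rz":0,"hand":0.05},{"dx":0,"dy":0,"dz":0,"rx":0,"ry":0,"rz":0,"hand":0.05}]' 45; python3 -m pendant '[{"dx":0,"dy":0,"dz":-0.01,"rx":0,"ry":0,"rz":0,"hand":0.05},{"dx":0,"dy":0,"dz":-0.02,"rx":0,"ry":0,"rz":0,"hand":0.05},{"dx":0,"dy":0,"dz":-0.03,"rx":0,"ry":0,"rz":0,"hand":0.05},{"dx":0,"dy":0,"dz":-0.03,"rx":0,"ry":0,"rz":0,"hand":0.05},{"dx":0,"dy":0,"dz":-0.02,"rx":0,"ry":0,"rz":0,"hand":0.05},{"dx":0,"dy":0,"dz":0,"rx":0,"ry":0,"rz":0,"hand":0.05},{"dx":0,"dy":0,"dz":0,"rx":0,"ry":0,"rz":0,"hand":0.05}]'; python3 to.py .5165 .2465 .12 -3.2
```

```text
clock: 12.32
position: [0.4747, -0.2586, 0.019]
ee_rot: [-0.0, 0.995, -0.097, -0.0]
contact_force: [-1.6, 0.6, 5.6]
width: 0.0598
gripper_force: 48.7
clock: 12.9
position: [0.4751, -0.2589, 0.1292]
ee_rot: [0.0, 0.995, -0.097, 0.001]
contact_force: [-0.4, 0.1, -1.6]
width: 0.0594
gripper_force: 49.8
tool now [ -57.4 -503.8    9. ] | after turn [  13.1 -506.9    9.2] rot [ 0.01 -0.06 -7.99]
F [-0.4  0.1 -1.6] w 0.0594 q [-0.63  0.3   1.74  0.    1.1   1.14] t 12.9
```

```bash
python3 -m pendant '[{"dx":0,"dy":0,"dz":0,"rx":0,"ry":0,"rz":-4,"hand":0.05},{"dx":0,"dy":0,"dz":0,"rx":0,"ry":0,"rz":-4,"hand":0.05},{"dx":0.001,"dy":-0.039,"dz":0,"rx":0,"ry":0,"rz":0,"hand":0.05},{"dx":0.001,"dy":-0.039,"dz":0,"rx":0,"ry":0,"rz":0,"hand":0.05},{"dx":0.001,"dy":-0.039,"dz":0,"rx":0,"ry":0,"rz":0,"hand":0.05},{"dx":0.001,"dy":-0.039,"dz":0,"rx":0,"ry":0,"rz":0,"hand":0.05},{"dx":0.001,"dy":-0.039,"dz":0,"rx":0,"ry":0,"rz":0,"hand":0.05},{"dx":0.001,"dy":-0.039,"dz":0,"rx":0,"ry":0,"rz":0,"hand":0.05},{"dx":0.001,"dy":-0.039,"dz":0,"rx":0,"ry":0,"rz":0,"hand":0.05},{"dx":0.001,"dy":-0.039,"dz":0,"rx":0,"ry":0,"rz":0,"hand":0.05},{"dx":0.001,"dy":-0.039,"dz":0,"rx":0,"ry":0,"rz":0,"hand":0.05},{"dx":0.001,"dy":-0.039,"dz":0,"rx":0,"ry":0,"rz":0,"hand":0.05}]'>/dev/null; python3 -m pendant '[{"dx":0.001,"dy":-0.039,"dz":0,"rx":0,"ry":0,"rz":0,"hand":0.05},{"dx":0.001,"dy":-0.039,"dz":0,"rx":0,"ry":0,"rz":0,"hand":0.05},{"dx":0.001,"dy":-0.038,"dz":0,"rx":0,"ry":0,"rz":0,"hand":0.05},{"dx":0,"dy":0,"dz":0,"rx":0,"ry":0,"rz":0,"hand":0.05},{"dx":0,"dy":0,"dz":0,"rx":0,"ry":0,"rz":0,"hand":0.05},{"dx":0,"dy":0,"dz":0,"rx":0,"ry":0,"rz":0,"hand":0.05}]';python3 to.py .5165 .2465 .07 -3.2
```

```text
clock: 14.4
position: [0.5142, 0.2453, 0.1267]
ee_rot: [0.001, 1.0, -0.027, -0.003]
contact_force: [0.4, -0.6, -2.9]
width: 0.0596
gripper_force: 50.0
tool now [ 2.5 -1.4 56.7] | after turn [ 2.2 -1.3 56.7] rot [0.07 0.29 0.07]
F [ 0.4 -0.6 -2.9] w 0.0596 q [0.32 0.35 1.67 0.   1.13 1.95] t 14.4
```

```bash
python3 -m pendant '[{"dx":0.0023,"dy":-0.0013,"dz":0.02,"rx":0,"ry":0.2,"rz":0,"hand":0.05},{"dx":0,"dy":0,"dz":0.03,"rx":0,"ry":0,"rz":0,"hand":0.05},{"dx":0,"dy":0,"dz":0.007,"rx":0,"ry":0,"rz":0,"hand":0.05},{"dx":0,"dy":0,"dz":0,"rx":0,"ry":0,"rz":0,"hand":0.05},{"dx":0,"dy":0,"dz":0,"rx":0,"ry":0,"rz":0,"hand":0.05}]';python3 to.py .5165 .2465 .016 -3.2
```

```text
clock: 14.82
position: [0.5179, 0.246, 0.0715]
ee_rot: [-0.0, 1.0, -0.029, 0.0]
contact_force: [-0.1, -0.7, -1.2]
width: 0.0598
gripper_force: 50.1
tool now [-1.5 -0.4 55.4] | after turn [-1.5 -0.5 55.5] rot [-0.02 -0.04 -0.08]
F [-0.1 -0.7 -1.2] w 0.0598 q [0.32 0.41 1.74 0.   1.   1.95] t 14.82
```

```bash
python3 -m pendant '[{"dx":-0.001,"dy":0,"dz":0.015,"rx":0,"ry":0,"rz":0,"hand":0.05},{"dx":0,"dy":0,"dz":0.015,"rx":0,"ry":0,"rz":0,"hand":0.05},{"dx":0,"dy":0,"dz":0.015,"rx":0,"ry":0,"rz":0,"hand":0.05},{"dx":0,"dy":0,"dz":0.009,"rx":0,"ry":0,"rz":0,"hand":0.05},{"dx":0,"dy":0,"dz":0.001,"rx":0,"ry":0,"rz":0,"hand":0.05},{"dx":0,"dy":0,"dz":0,"rx":0,"ry":0,"rz":0,"hand":0.05}]'; for i in 1 2 3; do python3 -m pendant '[{"dx":0,"dy":0,"dz":0.001,"rx":0,"ry":0,"rz":0,"hand":0.05},{"dx":0,"dy":0,"dz":0.0,"rx":0,"ry":0,"rz":0,"hand":0.05}]'|grep -E "pos|cont"; done
```

```text
clock: 15.32
position: [0.5178, 0.2471, 0.0172]
ee_rot: [-0.001, 1.0, -0.028, 0.001]
contact_force: [-1.1, 0.2, -2.1]
width: 0.0596
gripper_force: 50.1
position: [0.5182, 0.2475, 0.0167]
contact_force: [-0.4, 0.2, -2.1]
position: [0.5176, 0.2474, 0.0151]
contact_force: [-0.3, 0.7, -2.2]
position: [0.5173, 0.2473, 0.0137]
contact_force: [0.5, 0.0, -1.8]
```

```bash
for i in 1 2; do python3 -m pendant '[{"dx":0,"dy":0,"dz":0.001,"rx":0,"ry":0,"rz":0,"hand":0.05},{"dx":0,"dy":0,"dz":0.0,"rx":0,"ry":0,"rz":0,"hand":0.05}]'|grep -E "pos|cont"; done
```

```text
position: [0.5175, 0.2473, 0.013]
contact_force: [0.1, -0.3, 2.7]
position: [0.5174, 0.2473, 0.0129]
contact_force: [-2.6, -0.7, 8.8]
```

```bash
python3 -m pendant '[{"dx":0,"dy":0,"dz":-0.001,"rx":0,"ry":0,"rz":0,"hand":0.05},{"dx":0,"dy":0,"dz":0,"rx":0,"ry":0,"rz":0,"hand":0.085},{"dx":0,"dy":0,"dz":0,"rx":0,"ry":0,"rz":0,"hand":0.085},{"dx":0,"dy":0,"dz":0,"rx":0,"ry":0,"rz":0,"hand":0.085},{"dx":0,"dy":0,"dz":0,"rx":0,"ry":0,"rz":0,"hand":0.085},{"dx":0,"dy":0,"dz":-0.02,"rx":0,"ry":0,"rz":0,"hand":0.085},{"dx":0,"dy":0,"dz":-0.03,"rx":0,"ry":0,"rz":0,"hand":0.085},{"dx":0,"dy":0,"dz":-0.03,"rx":0,"ry":0,"rz":0,"hand":0.085},{"dx":0,"dy":0,"dz":-0.03,"rx":0,"ry":0,"rz":0,"hand":0.085},{"dx":0,"dy":0,"dz":0,"rx":0,"ry":0,"rz":0,"hand":0.085},{"dx":0,"dy":0,"dz":0,"rx":0,"ry":0,"rz":0,"hand":0.085}]'; python3 to.py .5486 -.2741 .12 -11.2
```

```text
clock: 17.07
position: [0.5184, 0.2476, 0.1246]
ee_rot: [-0.001, 1.0, -0.028, 0.003]
contact_force: [0.3, -0.4, -0.2]
width: 0.085
gripper_force: 0.0
tool now [ 59.1 519.3   3.5] | after turn [130.9 505.9   4.6] rot [-0.19 -0.37  8.01]
F [ 0.3 -0.4 -0.2] w 0.085 q [0.32 0.35 1.68 0.   1.11 1.95] t 17.07
```

```bash
python3 -m pendant '[{"dx":0,"dy":0,"dz":0,"rx":-0.1,"ry":-0.1,"rz":4,"hand":0.085},{"dx":0,"dy":0,"dz":0,"rx":0,"ry":-0.1,"rz":4,"hand":0.085},{"dx":0.0093,"dy":0.0361,"dz":0,"rx":0,"ry":0,"rz":0,"hand":0.085},{"dx":0.0093,"dy":0.0361,"dz":0,"rx":0,"ry":0,"rz":0,"hand":0.085},{"dx":0.0093,"dy":0.0361,"dz":0,"rx":0,"ry":0,"rz":0,"hand":0.085},{"dx":0.0093,"dy":0.0361,"dz":0,"rx":0,"ry":0,"rz":0,"hand":0.085},{"dx":0.0093,"dy":0.0361,"dz":0,"rx":0,"ry":0,"rz":0,"hand":0.085},{"dx":0.0093,"dy":0.0361,"dz":0,"rx":0,"ry":0,"rz":0,"hand":0.085},{"dx":0.0093,"dy":0.0361,"dz":0,"rx":0,"ry":0,"rz":0,"hand":0.085},{"dx":0.0093,"dy":0.0361,"dz":0,"rx":0,"ry":0,"rz":0,"hand":0.085},{"dx":0.0093,"dy":0.0361,"dz":0,"rx":0,"ry":0,"rz":0,"hand":0.085},{"dx":0.0093,"dy":0.0361,"dz":0,"rx":0,"ry":0,"rz":0,"hand":0.085}]' >/dev/null; python3 -m pendant '[{"dx":0.0093,"dy":0.0361,"dz":0,"rx":0,"ry":0,"rz":0,"hand":0.085},{"dx":0.0093,"dy":0.0361,"dz":0,"rx":0,"ry":0,"rz":0,"hand":0.085},{"dx":0.0093,"dy":0.0361,"dz":0,"rx":0,"ry":0,"rz":0,"hand":0.085},{"dx":0.0093,"dy":0.0361,"dz":0,"rx":0,"ry":0,"rz":0,"hand":0.085},{"dx":0,"dy":0,"dz":0,"rx":0,"ry":0,"rz":0,"hand":0.085},{"dx":0,"dy":0,"dz":0,"rx":0,"ry":0,"rz":0,"hand":0.085},{"dx":0,"dy":0,"dz":0,"rx":0,"ry":0,"rz":0,"hand":0.085}]';python3 to.py .5486 -.2741 .06 -11.2
```

```text
clock: 18.65
position: [0.5455, -0.2729, 0.121]
ee_rot: [-0.001, 0.995, -0.098, -0.002]
contact_force: [-0.5, 0.3, -0.1]
width: 0.0849
gripper_force: 0.0
tool now [ 3.5  0.6 61. ] | after turn [ 3.2  0.5 61. ] rot [-0.09  0.28 -0.04]
F [-0.5  0.3 -0.1] w 0.0849 q [-0.58  0.41  1.59 -0.    1.15  1.19] t 18.65
```

```bash
python3 -m pendant '[{"dx":0.0033,"dy":0.0005,"dz":0.02,"rx":0,"ry":0.2,"rz":0,"hand":0.085},{"dx":0,"dy":0,"dz":0.03,"rx":0,"ry":0,"rz":0,"hand":0.085},{"dx":0,"dy":0,"dz":0.015,"rx":0,"ry":0,"rz":0,"hand":0.085},{"dx":0,"dy":0,"dz":0,"rx":0,"ry":0,"rz":0,"hand":0.085},{"dx":0,"dy":0,"dz":0,"rx":0,"ry":0,"rz":0,"hand":0.085}]';python3 to.py .5486 -.2741 .024 -11.2
```

```text
clock: 19.07
position: [0.5492, -0.2729, 0.0568]
ee_rot: [-0.001, 0.995, -0.097, -0.0]
contact_force: [0.4, 1.1, -0.2]
width: 0.085
gripper_force: 0.0
tool now [-0.3  1.3 32.8] | after turn [-0.3  1.3 32.8] rot [-0.05  0.04  0.11]
F [ 0.4  1.1 -0.2] w 0.085 q [-0.57  0.47  1.66  0.    1.01  1.19] t 19.07
```

```bash
python3 -m pendant '[{"dx":-0.0003,"dy":0.0012,"dz":0.02,"rx":0,"ry":0,"rz":0,"hand":0.085},{"dx":0,"dy":0,"dz":0.012,"rx":0,"ry":0,"rz":0,"hand":0.085},{"dx":0,"dy":0,"dz":0,"rx":0,"ry":0,"rz":0,"hand":0.085},{"dx":0,"dy":0,"dz":0,"rx":0,"ry":0,"rz":0,"hand":0.085},{"dx":0,"dy":0,"dz":0,"rx":0,"ry":0,"rz":0,"hand":0.05},{"dx":0,"dy":0,"dz":0,"rx":0,"ry":0,"rz":0,"hand":0.05},{"dx":0,"dy":0,"dz":0,"rx":0,"ry":0,"rz":0,"hand":0.05},{"dx":0,"dy":0,"dz":0,"rx":0,"ry":0,"rz":0,"hand":0.05},{"dx":0,"dy":0,"dz":0,"rx":0,"ry":0,"rz":0,"hand":0.05}]' 45; python3 -m pendant '[{"dx":0,"dy":0,"dz":-0.01,"rx":0,"ry":0,"rz":0,"hand":0.05},{"dx":0,"dy":0,"dz":-0.02,"rx":0,"ry":0,"rz":0,"hand":0.05},{"dx":0,"dy":0,"dz":-0.03,"rx":0,"ry":0,"rz":0,"hand":0.05},{"dx":0,"dy":0,"dz":-0.03,"rx":0,"ry":0,"rz":0,"hand":0.05},{"dx":0,"dy":0,"dz":-0.02,"rx":0,"ry":0,"rz":0,"hand":0.05},{"dx":0,"dy":0,"dz":0,"rx":0,"ry":0,"rz":0,"hand":0.05},{"dx":0,"dy":0,"dz":0,"rx":0,"ry":0,"rz":0,"hand":0.05}]'; python3 to.py .4403 .251 .13 -3.2
```

```text
clock: 19.82
position: [0.5505, -0.2762, 0.0277]
ee_rot: [0.001, 0.995, -0.098, 0.003]
contact_force: [0.0, 2.5, 4.7]
width: 0.058
gripper_force: 47.9
clock: 20.4
position: [0.5497, -0.2767, 0.1374]
ee_rot: [0.001, 0.995, -0.097, 0.002]
contact_force: [0.6, -0.3, -2.7]
width: 0.0578
gripper_force: 49.7
tool now [-209.7 -496.4    5.3] | after turn [-138.6 -520.7    7.4] rot [ 0.14 -0.28 -7.99]
F [ 0.6 -0.3 -2.7] w 0.0578 q [-0.58  0.4   1.56 -0.    1.18  1.19] t 20.4
```

```bash
python3 -m pendant '[{"dx":0,"dy":0,"dz":0,"rx":0,"ry":-0.1,"rz":-4,"hand":0.05},{"dx":0,"dy":0,"dz":0,"rx":0,"ry":0,"rz":-4,"hand":0.05},{"dx":-0.0099,"dy":-0.0372,"dz":0,"rx":0,"ry":0,"rz":0,"hand":0.05},{"dx":-0.0099,"dy":-0.0372,"dz":0,"rx":0,"ry":0,"rz":0,"hand":0.05},{"dx":-0.0099,"dy":-0.0372,"dz":0,"rx":0,"ry":0,"rz":0,"hand":0.05},{"dx":-0.0099,"dy":-0.0372,"dz":0,"rx":0,"ry":0,"rz":0,"hand":0.05},{"dx":-0.0099,"dy":-0.0372,"dz":0,"rx":0,"ry":0,"rz":0,"hand":0.05},{"dx":-0.0099,"dy":-0.0372,"dz":0,"rx":0,"ry":0,"rz":0,"hand":0.05},{"dx":-0.0099,"dy":-0.0372,"dz":0,"rx":0,"ry":0,"rz":0,"hand":0.05},{"dx":-0.0099,"dy":-0.0372,"dz":0,"rx":0,"ry":0,"rz":0,"hand":0.05},{"dx":-0.0099,"dy":-0.0372,"dz":0,"rx":0,"ry":0,"rz":0,"hand":0.05},{"dx":-0.0099,"dy":-0.0372,"dz":0,"rx":0,"ry":0,"rz":0,"hand":0.05}]' >/dev/null; python3 -m pendant '[{"dx":-0.0099,"dy":-0.0372,"dz":0,"rx":0,"ry":0,"rz":0,"hand":0.05},{"dx":-0.0099,"dy":-0.0372,"dz":0,"rx":0,"ry":0,"rz":0,"hand":0.05},{"dx":-0.0099,"dy":-0.0372,"dz":0,"rx":0,"ry":0,"rz":0,"hand":0.05},{"dx":-0.0099,"dy":-0.0372,"dz":0,"rx":0,"ry":0,"rz":0,"hand":0.05},{"dx":0,"dy":0,"dz":0,"rx":0,"ry":0,"rz":0,"hand":0.05},{"dx":0,"dy":0,"dz":0,"rx":0,"ry":0,"rz":0,"hand":0.05},{"dx":0,"dy":0,"dz":0,"rx":0,"ry":0,"rz":0,"hand":0.05}]';python3 to.py .4413 .251 .07 -3.2
```

```text
clock: 21.98
position: [0.4386, 0.2509, 0.134]
ee_rot: [0.001, 1.0, -0.027, -0.001]
contact_force: [-0.6, -0.1, -2.7]
width: 0.058
gripper_force: 49.9
tool now [ 2.8 -0.4 63.9] | after turn [ 2.7 -0.2 64. ] rot [0.17 0.13 0.08]
F [-0.6 -0.1 -2.7] w 0.058 q [ 0.38  0.25  1.8  -0.    1.09  2.01] t 21.98
```

```bash
python3 -m pendant '[{"dx":0.0027,"dy":-0.0002,"dz":0.02,"rx":0.1,"ry":0.1,"rz":0,"hand":0.05},{"dx":0,"dy":0,"dz":0.03,"rx":0,"ry":0,"rz":0,"hand":0.05},{"dx":0,"dy":0,"dz":0.014,"rx":0,"ry":0,"rz":0,"hand":0.05},{"dx":0,"dy":0,"dz":0,"rx":0,"ry":0,"rz":0,"hand":0.05},{"dx":0,"dy":0,"dz":0,"rx":0,"ry":0,"rz":0,"hand":0.05}]';python3 to.py .4413 .251 .025 -3.2
```

```text
clock: 22.4
position: [0.4422, 0.2499, 0.0704]
ee_rot: [0.0, 1.0, -0.029, -0.0]
contact_force: [0.4, 0.5, -1.3]
width: 0.0581
gripper_force: 49.9
tool now [-0.9 -1.1 45.4] | after turn [-0.9 -1.  45.4] rot [ 0.03  0.03 -0.11]
F [ 0.4  0.5 -1.3] w 0.0581 q [ 0.38  0.32  1.88 -0.    0.94  2.01] t 22.4
```

```bash
python3 -m pendant '[{"dx":-0.0008,"dy":-0.0008,"dz":0.015,"rx":0,"ry":0,"rz":0,"hand":0.05},{"dx":0,"dy":0,"dz":0.015,"rx":0,"ry":0,"rz":0,"hand":0.05},{"dx":0,"dy":0,"dz":0.011,"rx":0,"ry":0,"rz":0,"hand":0.05},{"dx":0,"dy":0,"dz":0.004,"rx":0,"ry":0,"rz":0,"hand":0.05},{"dx":0,"dy":0,"dz":0.001,"rx":0,"ry":0,"rz":0,"hand":0.05},{"dx":0,"dy":0,"dz":0,"rx":0,"ry":0,"rz":0,"hand":0.05}]'; for i in 1 2 3; do python3 -m pendant '[{"dx":0,"dy":0,"dz":0.001,"rx":0,"ry":0,"rz":0,"hand":0.05},{"dx":0,"dy":0,"dz":0.0,"rx":0,"ry":0,"rz":0,"hand":0.05}]'|grep -E "pos|cont"; done
```

```text
clock: 22.9
position: [0.4422, 0.2515, 0.0258]
ee_rot: [0.0, 1.0, -0.028, 0.001]
contact_force: [-1.0, -4.9, -3.5]
width: 0.0581
gripper_force: 49.7
position: [0.4422, 0.2515, 0.0251]
contact_force: [-0.6, -5.1, -1.1]
position: [0.4422, 0.2515, 0.0242]
contact_force: [-0.5, -5.5, 0.3]
position: [0.4422, 0.2515, 0.0233]
contact_force: [0.3, -5.7, 0.9]
```

```bash
python3 -c "
from rig import manip;import cv2,numpy as np
f=manip.get_image('side')['frame'][:,:,::-1];g=manip.get_image('top')['frame'][:,:,::-1]
cv2.imwrite('pics/s5.png',np.hstack([cv2.resize(f[130:230,140:260],(480,400)),cv2.resize(g[160:320,80:200],(300,400))]))"; python3 to.py .4413 .251 .0217 -3.2
```

```text
tool now [-0.9  0.6  1.6] | after turn [-0.9  0.6  1.6] rot [ 0.03 -0.17  0.06]
F [-0.3 -5.2 -0.7] w 0.0578 q [ 0.38  0.39  1.94 -0.    0.81  2.01] t 23.5
```

View pics/s5.png

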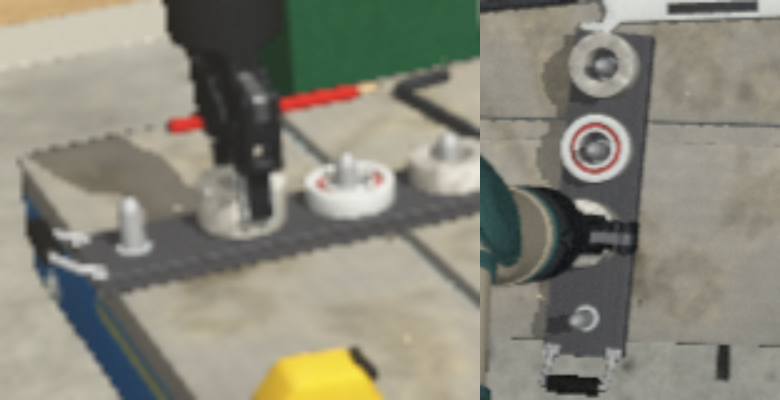

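```bash
for i in 1 2 ; do python3 -m pendant '[{"dx":0,"dy":0.0015,"dz":0,"rx":0,"ry":0,"rz":0,"hand":0.05},{"dx":0,"dy":0,"dz":0.0,"rx":0,"ry":0,"rz":0,"hand":0.05}]'|grep -E "pos|cont"; done;  for i in 1 2 ; do python3 -m pendant '[{"dx":0,"dy":0,"dz":0.001,"rx":0,"ry":0,"rz":0,"hand":0.05},{"dx":0,"dy":0,"dz":0.0,"rx":0,"ry":0,"rz":0,"hand":0.05}]'|grep -E "pos|cont"; done
```

```text
position: [0.4425, 0.2512, 0.0232]
contact_force: [-1.0, -2.5, -1.6]
position: [0.4428, 0.2501, 0.0229]
contact_force: [0.3, 0.4, -2.7]
position: [0.4424, 0.2502, 0.0222]
contact_force: [-1.1, -0.1, 4.6]
position: [0.442, 0.2501, 0.0217]
contact_force: [-4.0, -0.4, 9.4]
```

```bash
python3 -m pendant '[{"dx":0,"dy":0,"dz":-0.001,"rx":0,"ry":0,"rz":0,"hand":0.05},{"dx":0,"dy":0,"dz":0,"rx":0,"ry":0,"rz":0,"hand":0.085},{"dx":0,"dy":0,"dz":0,"rx":0,"ry":0,"rz":0,"hand":0.085},{"dx":0,"dy":0,"dz":0,"rx":0,"ry":0,"rz":0,"hand":0.085},{"dx":0,"dy":0,"dz":0,"rx":0,"ry":0,"rz":0,"hand":0.085},{"dx":0,"dy":0,"dz":-0.02,"rx":0,"ry":0,"rz":0,"hand":0.085},{"dx":0,"dy":0,"dz":-0.03,"rx":0,"ry":0,"rz":0,"hand":0.085},{"dx":0,"dy":0,"dz":-0.03,"rx":0,"ry":0,"rz":0,"hand":0.085},{"dx":0,"dy":0,"dz":-0.03,"rx":0,"ry":0,"rz":0,"hand":0.085},{"dx":0,"dy":0,"dz":0,"rx":0,"ry":0,"rz":0,"hand":0.085},{"dx":0,"dy":0,"dz":0,"rx":0,"ry":0,"rz":0,"hand":0.085}]'; python3 to.py .6237 -.2887 .12 -11.2
```

```text
clock: 25.08
position: [0.4429, 0.25, 0.133]
ee_rot: [-0.001, 1.0, -0.028, 0.003]
contact_force: [-0.2, 0.6, -0.7]
width: 0.0851
gripper_force: 0.0
tool now [210.5 527.8  12.7] | after turn [282.  493.3  13. ] rot [-0.19 -0.34  8.01]
F [-0.2  0.6 -0.7] w 0.0851 q [0.38 0.25 1.8  0.   1.08 2.  ] t 25.08
```

```bash
python3 -m pendant '[{"dx":0,"dy":0,"dz":0,"rx":-0.1,"ry":-0.1,"rz":4,"hand":0.085},{"dx":0,"dy":0,"dz":0,"rx":0,"ry":-0.1,"rz":4,"hand":0.085},{"dx":0.0188,"dy":0.0329,"dz":0,"rx":0,"ry":0,"rz":0,"hand":0.085},{"dx":0.0188,"dy":0.0329,"dz":0,"rx":0,"ry":0,"rz":0,"hand":0.085},{"dx":0.0188,"dy":0.0329,"dz":0,"rx":0,"ry":0,"rz":0,"hand":0.085},{"dx":0.0188,"dy":0.0329,"dz":0,"rx":0,"ry":0,"rz":0,"hand":0.085},{"dx":0.0188,"dy":0.0329,"dz":0,"rx":0,"ry":0,"rz":0,"hand":0.085},{"dx":0.0188,"dy":0.0329,"dz":0,"rx":0,"ry":0,"rz":0,"hand":0.085},{"dx":0.0188,"dy":0.0329,"dz":0,"rx":0,"ry":0,"rz":0,"hand":0.085},{"dx":0.0188,"dy":0.0329,"dz":0,"rx":0,"ry":0,"rz":0,"hand":0.085},{"dx":0.0188,"dy":0.0329,"dz":0,"rx":0,"ry":0,"rz":0,"hand":0.085},{"dx":0.0188,"dy":0.0329,"dz":0,"rx":0,"ry":0,"rz":0,"hand":0.085}]' >/dev/null; python3 -m pendant '[{"dx":0.0188,"dy":0.0329,"dz":0,"rx":0,"ry":0,"rz":0,"hand":0.085},{"dx":0.0188,"dy":0.0329,"dz":0,"rx":0,"ry":0,"rz":0,"hand":0.085},{"dx":0.0188,"dy":0.0329,"dz":0,"rx":0,"ry":0,"rz":0,"hand":0.085},{"dx":0.0188,"dy":0.0329,"dz":0,"rx":0,"ry":0,"rz":0,"hand":0.085},{"dx":0.0188,"dy":0.0329,"dz":0,"rx":0,"ry":0,"rz":0,"hand":0.085},{"dx":0,"dy":0,"dz":0,"rx":0,"ry":0,"rz":0,"hand":0.085},{"dx":0,"dy":0,"dz":0,"rx":0,"ry":0,"rz":0,"hand":0.085},{"dx":0,"dy":0,"dz":0,"rx":0,"ry":0,"rz":0,"hand":0.085}]';python3 to.py .6237 -.2887 .06 -11.2
python3 -c "
from rig import manip;import cv2,numpy as np
f=manip.get_image('side')['frame'][:,:,::-1];g=manip.get_image('top')['frame'][:,:,::-1];cv2.imwrite('pics/top6.png',g)
cv2.imwrite('pics/s6.png',np.hstack([cv2.resize(f[130:290,140:420],(525,300)),cv2.resize(g[160:320,90:180],(169,300))]))"
```

```text
clock: 26.75
position: [0.6212, -0.2886, 0.1289]
ee_rot: [-0.001, 0.995, -0.098, -0.003]
contact_force: [0.6, 0.1, 0.7]
width: 0.0854
gripper_force: 0.0
tool now [ 2.9 -0.3 68.9] | after turn [ 2.5 -0.4 68.9] rot [-0.09  0.32 -0.03]
F [0.6 0.1 0.7] w 0.0854 q [-0.54  0.51  1.4  -0.    1.24  1.23] t 26.75
```

View pics/s6.png

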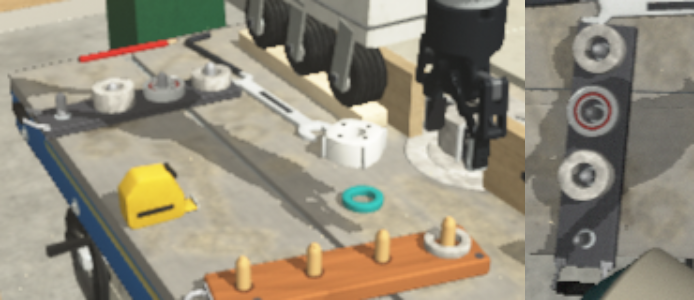

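```bash
python3 -m pendant '[{"dx":0.0025,"dy":-0.0003,"dz":0.02,"rx":0,"ry":0.2,"rz":0,"hand":0.085},{"dx":0,"dy":0,"dz":0.03,"rx":0,"ry":0,"rz":0,"hand":0.085},{"dx":0,"dy":0,"dz":0.03,"rx":0,"ry":0,"rz":0,"hand":0.085},{"dx":0,"dy":0,"dz":0.01,"rx":0,"ry":0,"rz":0,"hand":0.085},{"dx":0,"dy":0,"dz":0,"rx":0,"ry":0,"rz":0,"hand":0.085},{"dx":0,"dy":0,"dz":0,"rx":0,"ry":0,"rz":0,"hand":0.085},{"dx":0,"dy":0,"dz":0,"rx":0,"ry":0,"rz":0,"hand":0.085}]';python3 to.py .6237 -.2887 .02 -11.2
```

```text
clock: 27.43
position: [0.6264, -0.2899, 0.0433]
ee_rot: [0.001, 0.995, -0.097, 0.003]
contact_force: [-0.8, -0.0, 0.6]
width: 0.085
gripper_force: 0.0
tool now [-3.  -0.7 23.2] | after turn [-2.8 -0.6 23.3] rot [ 0.1  -0.31  0.05]
F [-0.8 -0.   0.6] w 0.085 q [-0.53  0.58  1.49  0.    1.06  1.23] t 27.43
```

```bash
python3 -m pendant '[{"dx":-0.0025,"dy":-0.0006,"dz":0.013,"rx":0.1,"ry":-0.2,"rz":0,"hand":0.085},{"dx":0,"dy":0,"dz":0.009,"rx":0,"ry":0,"rz":0,"hand":0.085},{"dx":0,"dy":0,"dz":0,"rx":0,"ry":0,"rz":0,"hand":0.085},{"dx":0,"dy":0,"dz":0,"rx":0,"ry":0,"rz":0,"hand":0.085},{"dx":0,"dy":0,"dz":0,"rx":0,"ry":0,"rz":0,"hand":0.085}]';python3 to.py .6237 -.2887 .02 -11.2
```

```text
clock: 27.85
position: [0.6228, -0.2887, 0.0192]
ee_rot: [-0.001, 0.995, -0.098, -0.001]
contact_force: [0.4, 0.1, -0.2]
width: 0.0852
gripper_force: 0.0
tool now [ 0.9 -0.2 -0.8] | after turn [ 0.9 -0.2 -0.8] rot [-0.07  0.08  0.  ]
F [ 0.4  0.1 -0.2] w 0.0852 q [-0.54  0.6   1.52  0.    1.02  1.23] t 27.85
```

```bash
python3 -m pendant '[{"dx":0.0005,"dy":0,"dz":-0.0005,"rx":0,"ry":0,"rz":0,"hand":0.056},{"dx":0,"dy":0,"dz":0,"rx":0,"ry":0,"rz":0,"hand":0.056},{"dx":0,"dy":0,"dz":0,"rx":0,"ry":0,"rz":0,"hand":0.056},{"dx":0,"dy":0,"dz":0,"rx":0,"ry":0,"rz":0,"hand":0.056},{"dx":0,"dy":0,"dz":0,"rx":0,"ry":0,"rz":0,"hand":0.056}]' 45; python3 -m pendant '[{"dx":0,"dy":0,"dz":0,"rx":0,"ry":0,"rz":0,"hand":0.04},{"dx":0,"dy":0,"dz":0,"rx":0,"ry":0,"rz":0,"hand":0.04},{"dx":0,"dy":0,"dz":0,"rx":0,"ry":0,"rz":0,"hand":0.04},{"dx":0,"dy":0,"dz":0,"rx":0,"ry":0,"rz":0,"hand":0.04}]'
```

```text
clock: 28.27
position: [0.6233, -0.2887, 0.0199]
ee_rot: [-0.001, 0.995, -0.097, -0.0]
contact_force: [0.2, 0.5, -0.1]
width: 0.0559
gripper_force: 0.0
clock: 28.6
position: [0.6235, -0.2888, 0.0203]
ee_rot: [-0.0, 0.995, -0.097, -0.0]
contact_force: [0.1, 0.5, 4.1]
width: 0.0473
gripper_force: 46.7
```

Gripped at 47 mm; lift and carry to the pin next to the handle.

```bash
python3 -m pendant '[{"dx":0,"dy":0,"dz":-0.01,"rx":0,"ry":0,"rz":0,"hand":0.04},{"dx":0,"dy":0,"dz":-0.02,"rx":0,"ry":0,"rz":0,"hand":0.04},{"dx":0,"dy":0,"dz":-0.03,"rx":0,"ry":0,"rz":0,"hand":0.04},{"dx":0,"dy":0,"dz":-0.03,"rx":0,"ry":0,"rz":0,"hand":0.04},{"dx":0,"dy":0,"dz":-0.02,"rx":0,"ry":0,"rz":0,"hand":0.04},{"dx":0,"dy":0,"dz":0,"rx":0,"ry":0,"rz":0,"hand":0.04},{"dx":0,"dy":0,"dz":0,"rx":0,"ry":0,"rz":0,"hand":0.04}]'; python3 to.py .3635 .2540 .13 -3.2
python3 - <<'E'
from h import *
t=cv2.imread("pics/top6.png")
# tray pin1 check: bright blob on dark tray near handle
h=cv2.cvtColor(t,cv2.COLOR_BGR2HSV);u,v=[int(round(c)) for c in proj("top",[.364,.254,.03])]
m=(h[v-14:v+14,u-10:u+10,2]>125);ys,xs=np.nonzero(m);print(m.sum(),xs.mean()+u-10,ys.mean()+v-14,plane("top",xs.mean()+u-10,ys.mean()+v-14,.028))
E
```

```text
clock: 29.18
position: [0.6239, -0.2891, 0.1313]
ee_rot: [-0.0, 0.995, -0.097, 0.001]
contact_force: [-0.3, 0.5, -0.7]
width: 0.0471
gripper_force: 46.5
tool now [-360.8 -482.3    0.9] | after turn [-290.3 -527.8    1.3] rot [-0.01 -0.07 -7.99]
F [-0.3  0.5 -0.7] w 0.0471 q [-0.54  0.5   1.39  0.    1.24  1.23] t 29.18
37 122.97297297297297 287.2972972972973 [0.36420791 0.2469168  0.028     ]
```

```bash
python3 -m pendant '[{"dx":0,"dy":0,"dz":0,"rx":0,"ry":0,"rz":-4,"hand":0.04},{"dx":0,"dy":0,"dz":0,"rx":0,"ry":0,"rz":-4,"hand":0.04},{"dx":-0.0181,"dy":-0.0329,"dz":0,"rx":0,"ry":0,"rz":0,"hand":0.04},{"dx":-0.0181,"dy":-0.0329,"dz":0,"rx":0,"ry":0,"rz":0,"hand":0.04},{"dx":-0.0181,"dy":-0.0329,"dz":0,"rx":0,"ry":0,"rz":0,"hand":0.04},{"dx":-0.0181,"dy":-0.0329,"dz":0,"rx":0,"ry":0,"rz":0,"hand":0.04},{"dx":-0.0181,"dy":-0.0329,"dz":0,"rx":0,"ry":0,"rz":0,"hand":0.04},{"dx":-0.0181,"dy":-0.0329,"dz":0,"rx":0,"ry":0,"rz":0,"hand":0.04},{"dx":-0.0181,"dy":-0.0329,"dz":0,"rx":0,"ry":0,"rz":0,"hand":0.04},{"dx":-0.0181,"dy":-0.0329,"dz":0,"rx":0,"ry":0,"rz":0,"hand":0.04},{"dx":-0.0181,"dy":-0.0329,"dz":0,"rx":0,"ry":0,"rz":0,"hand":0.04},{"dx":-0.0181,"dy":-0.0329,"dz":0,"rx":0,"ry":0,"rz":0,"hand":0.04}]' >/dev/null; python3 -m pendant '[{"dx":-0.0181,"dy":-0.0329,"dz":0,"rx":0,"ry":0,"rz":0,"hand":0.04},{"dx":-0.0181,"dy":-0.0329,"dz":0,"rx":0,"ry":0,"rz":0,"hand":0.04},{"dx":-0.0181,"dy":-0.0329,"dz":0,"rx":0,"ry":0,"rz":0,"hand":0.04},{"dx":-0.0181,"dy":-0.0329,"dz":0,"rx":0,"ry":0,"rz":0,"hand":0.04},{"dx":-0.0181,"dy":-0.0329,"dz":0,"rx":0,"ry":0,"rz":0,"hand":0.04},{"dx":-0.0181,"dy":-0.0329,"dz":0,"rx":0,"ry":0,"rz":0,"hand":0.04},{"dx":0,"dy":0,"dz":0,"rx":0,"ry":0,"rz":0,"hand":0.04},{"dx":0,"dy":0,"dz":0,"rx":0,"ry":0,"rz":0,"hand":0.04},{"dx":0,"dy":0,"dz":0,"rx":0,"ry":0,"rz":0,"hand":0.04}]';python3 to.py .364 .252 .07 -3.2
```

```text
clock: 30.93
position: [0.3626, 0.2522, 0.1297]
ee_rot: [0.0, 1.0, -0.027, -0.002]
contact_force: [1.1, -1.4, -0.2]
width: 0.0469
gripper_force: 46.6
tool now [ 1.6  0.1 59.6] | after turn [ 1.4  0.2 59.7] rot [0.04 0.18 0.08]
F [ 1.1 -1.4 -0.2] w 0.0469 q [0.45 0.17 1.93 0.   1.05 2.07] t 30.93
```

```bash
python3 -m pendant '[{"dx":0.0015,"dy":0,"dz":0.02,"rx":0,"ry":0.1,"rz":0,"hand":0.04},{"dx":0,"dy":0,"dz":0.03,"rx":0,"ry":0,"rz":0,"hand":0.04},{"dx":0,"dy":0,"dz":0.012,"rx":0,"ry":0,"rz":0,"hand":0.04},{"dx":0,"dy":0,"dz":0,"rx":0,"ry":0,"rz":0,"hand":0.04},{"dx":0,"dy":0,"dz":0,"rx":0,"ry":0,"rz":0,"hand":0.04}]';python3 to.py .364 .252 .018 -3.2
python3 -c "
from rig import manip;import cv2,numpy as np
f=manip.get_image('side')['frame'][:,:,::-1]
cv2.imwrite('pics/s7.png',cv2.resize(f[140:220,120:240],(600,400)))"
```

```text
clock: 31.35
position: [0.3651, 0.2513, 0.068]
ee_rot: [0.0, 1.0, -0.029, -0.001]
contact_force: [-0.2, -0.0, -0.3]
width: 0.0471
gripper_force: 46.7
tool now [-1.1 -0.6 50. ] | after turn [-1.1 -0.6 50. ] rot [ 0.01  0.09 -0.13]
F [-0.2 -0.  -0.3] w 0.0471 q [0.45 0.24 2.02 0.   0.88 2.07] t 31.35
```

View pics/s7.png

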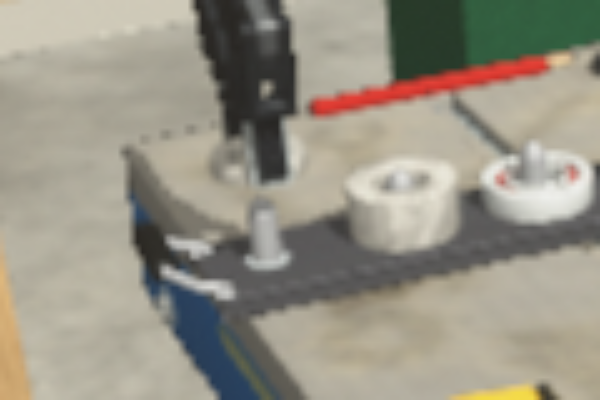

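```bash
python3 -m pendant '[{"dx":-0.0005,"dy":0,"dz":0.015,"rx":0,"ry":0,"rz":0,"hand":0.04},{"dx":0,"dy":0,"dz":0.01,"rx":0,"ry":0,"rz":0,"hand":0.04},{"dx":0,"dy":0,"dz":0,"rx":0,"ry":0,"rz":0,"hand":0.04}]' | grep -E "pos|cont"; python3 -m pendant '[{"dx":0,"dy":0,"dz":0.01,"rx":0,"ry":0,"rz":0,"hand":0.04},{"dx":0,"dy":0,"dz":0.011,"rx":0,"ry":0,"rz":0,"hand":0.04},{"dx":0,"dy":0,"dz":0.003,"rx":0,"ry":0,"rz":0,"hand":0.04},{"dx":0,"dy":0,"dz":0,"rx":0,"ry":0,"rz":0,"hand":0.04}]'; for i in 1 2 3; do python3 -m pendant '[{"dx":0,"dy":0,"dz":0.001,"rx":0,"ry":0,"rz":0,"hand":0.04},{"dx":0,"dy":0,"dz":0.0,"rx":0,"ry":0,"rz":0,"hand":0.04}]'|grep -E "pos|cont"; done
```

```text
position: [0.3646, 0.2523, 0.0436]
contact_force: [-0.4, 0.1, -0.1]
clock: 31.98
position: [0.3649, 0.2528, 0.0201]
ee_rot: [-0.001, 1.0, -0.028, 0.0]
contact_force: [-1.0, 0.4, -0.1]
width: 0.0476
gripper_force: 46.7
position: [0.3652, 0.2532, 0.0195]
contact_force: [-0.1, 0.4, -0.6]
position: [0.3648, 0.2531, 0.0181]
contact_force: [-0.4, 0.1, -1.7]
position: [0.3645, 0.253, 0.0168]
contact_force: [-0.4, 0.7, -1.0]
```

```bash
for i in 1 2 3 4; do python3 -m pendant '[{"dx":0,"dy":0,"dz":0.001,"rx":0,"ry":0,"rz":0,"hand":0.04},{"dx":0,"dy":0,"dz":0.0,"rx":0,"ry":0,"rz":0,"hand":0.04}]'|grep -E "pos|cont"; done
```

```text
position: [0.3645, 0.2529, 0.0156]
contact_force: [0.3, 1.2, -1.3]
position: [0.3644, 0.2529, 0.0146]
contact_force: [-0.3, -0.1, -1.0]
position: [0.3646, 0.253, 0.0142]
contact_force: [-1.4, -0.2, 5.7]
position: [0.3646, 0.253, 0.0142]
contact_force: [-3.7, -2.2, 14.7]
```

Home at 14.2 mm, as predicted. Release, rise, and move clear.

```bash
python3 -m pendant '[{"dx":0,"dy":0,"dz":-0.0015,"rx":0,"ry":0,"rz":0,"hand":0.04},{"dx":0,"dy":0,"dz":0,"rx":0,"ry":0,"rz":0,"hand":0.085},{"dx":0,"dy":0,"dz":0,"rx":0,"ry":0,"rz":0,"hand":0.085},{"dx":0,"dy":0,"dz":0,"rx":0,"ry":0,"rz":0,"hand":0.085},{"dx":0,"dy":0,"dz":0,"rx":0,"ry":0,"rz":0,"hand":0.085},{"dx":0,"dy":0,"dz":-0.02,"rx":0,"ry":0,"rz":0,"hand":0.085},{"dx":0,"dy":0,"dz":-0.03,"rx":0,"ry":0,"rz":0,"hand":0.085},{"dx":0,"dy":0,"dz":-0.03,"rx":0,"ry":0,"rz":0,"hand":0.085},{"dx":0,"dy":0,"dz":-0.03,"rx":0,"ry":0,"rz":0,"hand":0.085},{"dx":0,"dy":0,"dz":-0.03,"rx":0,"ry":0,"rz":0,"hand":0.085}]'
python3 -m pendant '[{"dx":0,"dy":0.03,"dz":0,"rx":0,"ry":0,"rz":0,"hand":0.085},{"dx":0,"dy":0.03,"dz":0,"rx":0,"ry":0,"rz":0,"hand":0.085},{"dx":0,"dy":0.03,"dz":0,"rx":0,"ry":0,"rz":0,"hand":0.085},{"dx":0,"dy":0.03,"dz":0,"rx":0,"ry":0,"rz":0,"hand":0.085},{"dx":0,"dy":0.03,"dz":0,"rx":0,"ry":0,"rz":0,"hand":0.085},{"dx":0,"dy":0.03,"dz":0,"rx":0,"ry":0,"rz":0,"hand":0.085},{"dx":0,"dy":0.03,"dz":0,"rx":0,"ry":0,"rz":0,"hand":0.085},{"dx":0,"dy":0,"dz":0,"rx":0,"ry":0,"rz":0,"hand":0.085},{"dx":0,"dy":0,"dz":0,"rx":0,"ry":0,"rz":0,"hand":0.085},{"dx":0,"dy":0,"dz":0,"rx":0,"ry":0,"rz":0,"hand":0.085},{"dx":0,"dy":0,"dz":0,"rx":0,"ry":0,"rz":0,"hand":0.085}]'
python3 -c "
from rig import manip;import cv2,numpy as np
f=manip.get_image('side')['frame'][:,:,::-1];g=manip.get_image('top')['frame'][:,:,::-1]
cv2.imwrite('pics/s8.png',np.hstack([cv2.resize(f[130:230,130:270],(560,400)),cv2.resize(g[160:320,90:180],(225,400))]))"
```

```text
clock: 33.98
position: [0.364, 0.2526, 0.1554]
ee_rot: [-0.0, 1.0, -0.028, -0.0]
contact_force: [0.6, 0.2, -0.0]
width: 0.0852
gripper_force: 0.0
clock: 34.9
position: [0.3527, 0.044, 0.1539]
ee_rot: [-0.001, 1.0, -0.027, 0.0]
contact_force: [-0.4, 0.5, 0.2]
width: 0.0847
gripper_force: 0.0
```

View pics/s8.png

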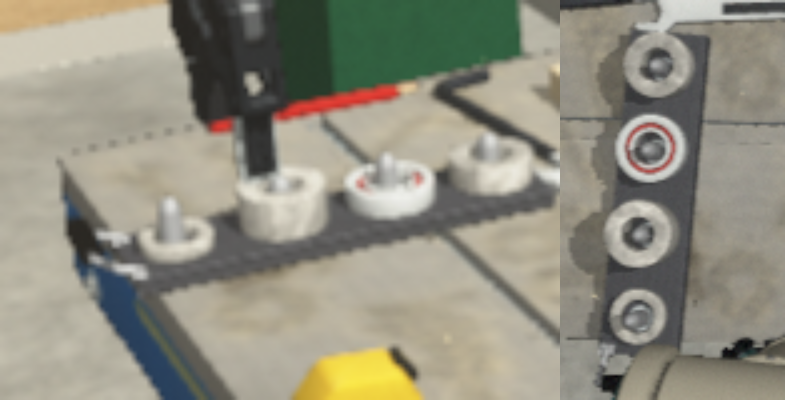

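All four lie flat: thin at the handle, then tall, bearing, mid.

```bash
python3 -c "
from rig import manip;print(manip.sign_off())"
```

```text
the job is handed in; nothing more can be done
None
```

All four parts are flat and fully home on the carrier pins, in order from the handle: thin, tall, bearing, mid. The job was handed in at about 35 s; the first try at gripping the bearing slipped off its top (about 19 N), it did not shift, and the second grip held.

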